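Fetch the syrup jar from the back of the condiment rack

TASK

I need the amber syrup jar at the back of the steel condiment rack. First move the red spice jar and the salt shaker that stand in front of it onto the green chopping board, then stand the syrup jar upright in the middle of the round cork coaster, and only then put the other two back exactly where each of them stood in the rack. Keep everything upright and leave the timer, pastry ring and thermometer alone.

Things in the scene. Friction and masses are not known exactly. Their poses are not given: they have to be found in the camera images.
- pepper_center (a point): red-brown spice jar with a yellow cap, 110 g: a round upright cylinder 44 mm in diameter and 100 mm tall. Point: its centre, 50 mm above its underside, z up along its axis. It starts in the front or the middle place of the rack.
- shaker_center (a point): clear glass salt shaker with grey contents and a grey domed top, 100 g: round, 44 mm in diameter up to 66 mm height, then a top 34 mm wide; 90 mm tall in all. Point: its centre, 45 mm above its underside, z up along its axis. It starts in the other one of the front and middle places.
- syrup_center (a point): small rectangular jar of amber syrup with a pink cap, 110 g: body 37 mm along its x by 46 mm along its y and 66 mm high, with the cap (not to be gripped) 74 mm tall. Point: its centre, 37 mm above its underside, z up. It starts in the rear place of the rack, its x roughly along the rack's x. Keep low: a wall shelf hangs 0.69 m up, beyond x = 0.59 m.
- rack: fixed steel rack, open in front and above. Origin: centre of underside; x to its rear, z up. Floor 222 x 90 mm, 5 mm thick. Places in single file at x = -75 (front), -15 (middle), +55 mm (rear), y = 0, marked by black discs. Walls up to z = 70 mm: inner faces at y = +-32 mm from x = -44 mm to the rear, and at x = 107 mm. So grip the front thing across y, the others along x once the place before them is empty.
- board: fixed green plastic chopping board, 220 mm along its x, 130 mm along its y, 12 mm thick, with a thin darker line round its edge. Origin: centre of its underside. It lies to one side of the rack; there is room on it for two things 110 mm apart along x.
- coaster: fixed round cork coaster, 90 mm in diameter, 8 mm thick, on the other side of the rack. Origin: centre of its underside.
- timer: bystander: red and white kitchen timer, 65 mm in diameter, 46 mm high, beyond the rack to its left. Origin: centre of its underside.
- cutter: bystander: open tinned pastry ring, 65 mm in diameter, 42 mm high, beyond the rack to its right. Origin: centre of its underside.
- probe: bystander: probe thermometer lying across, beyond the rack, 188 mm along its x, 30 mm wide, 17 mm high. Origin: centre of its underside.
Things that resemble listed ones, but are neither listed nor needed, are in the scene too. Leave any purple look-alike of the part that bears syrup_center alone. Of the things shaped like the coaster, the cork one is meant.

How it is judged:
On the way, in this order (a step that is already met when the one before it is completed fails the run):
1. the spice jar and the salt shaker both stand, released and upright, on the green board, and the syrup jar is still where it was in the rack (x of pepper_center in the frame of board between -0.095 and 0.095 m and y of pepper_center in the frame of board between -0.05 and 0.05 m and z of each of pepper_center, shaker_center in the frame of board below 0.068 m and angle between each of pepper_center, shaker_center's own z axis and vertical below 0.1 rad and linear speed of each of pepper, shaker below 0.03 m/s and contact force between the fingers and pepper below 0.1 N and x of shaker_center in the frame of board between -0.095 and 0.095 m and y of shaker_center in the frame of board between -0.05 and 0.05 m and contact force between the fingers and shaker below 0.1 N and distance of syrup_center from where it was at the start of the episode below 0.03 m), for 0.2 s.
2. the syrup jar stands, released and upright, in the middle of the cork coaster (within 15 mm), while the other two still stand on the board (horizontal distance between syrup_center and coaster below 0.015 m and z of syrup_center in the frame of coaster below 0.051 m and angle between each of syrup_center, pepper_center, shaker_center's own z axis and vertical below 0.1 rad and linear speed of each of syrup, pepper, shaker below 0.03 m/s and contact force between the fingers and syrup below 0.1 N and x of pepper_center in the frame of board between -0.095 and 0.095 m and y of pepper_center in the frame of board between -0.05 and 0.05 m and z of each of pepper_center, shaker_center in the frame of board below 0.068 m and contact force between the fingers and pepper below 0.1 N and x of shaker_center in the frame of board between -0.095 and 0.095 m and y of shaker_center in the frame of board between -0.05 and 0.05 m and contact force between the fingers and shaker below 0.1 N), for 0.2 s.
At the end, for the whole second after the job is handed in: The syrup jar stands upright within 15 mm of the middle of the coaster; the spice jar and the salt shaker stand upright in the rack, each within 15 mm of where it stood at the start; all three are released and at rest (horizontal distance between syrup_center and coaster below 0.015 m and z of syrup_center in the frame of coaster below 0.051 m and angle between each of syrup_center, pepper_center, shaker_center's own z axis and vertical below 0.1 rad and linear speed of each of syrup, pepper, shaker below 0.03 m/s and contact force between the fingers and syrup below 0.1 N and distance of each of pepper_center, shaker_center from where it was at the start of the episode below 0.015 m and contact force between the fingers and pepper below 0.1 N and contact force between the fingers and shaker below 0.1 N); the robot touches nothing.
It fails at once if the timer, the pastry ring or the thermometer is shifted by more than 30 mm (distance of any of timer, cutter, probe from where it was at the start of the episode above 0.03 m).
It fails at once if one of the three jars is tipped by more than 40 degrees (angle between any of pepper_center, shaker_center, syrup_center's own z axis and vertical above 0.7 rad).
It also fails if it takes over 112 s, if anything falls off the work surface, if the arm or the gripper's body presses on something with over 40 N, if the wrist force passes 120 N, or if a joint passes its speed limit or range.

ROBOT

A 6-joint arm with a two-finger parallel gripper is mounted at the origin on a cart in front of the work surface, level with it; the furniture and walls round the work are solid. World frame = base frame: x ahead of the robot, y to its left, z up, the work surface at z = 0. Lengths are in m, angles in rad, forces in N, time in s.
With the tool pointing down it reaches from about 0.35 to 0.85 m from the base axis. Payload 8.1 kg.
Tool frame: the origin (TCP) lies at the very end of the fingers, on their centre line; the grasp point (between the pads) lies 19 mm behind it (ctrl.pinch_z is the distance from the TCP to the grasp point, in m); z points along the fingers, y is the direction in which the jaws open and shut (so a half turn about z gives the same grasp; the last joint's range is limited). The gripper opens to 85 mm and grips with 20 to 120 N. Pads are 22 mm wide; open, the fingers measure 114 mm over their backs; the gripper's body (76 mm by 85 mm) begins 54 mm behind the grasp point. The pads swing forward as they close: fully open they stand 13 mm farther back than shut.
Start: joints at [-1.313, 0.13, 1.488, -0, 1.523, -0.085], TCP at [0.202, -0.565, 0.231] pointing down, gripper open.
Joint ranges: [-2.96, 2.96], [-0.89, 2.26], [0.02, 2.5], [-1.34, 4.48], [0, 2.73], [-2.66, 2.66]. Speed limits (rad/s): [2.39, 2.39, 2.79, 3.14, 3.14, 3.14].

INTERFACE

Orientations are given as [roll, pitch, yaw] about the fixed x, y, z axes, in that order (R = Rz(yaw) Ry(pitch) Rx(roll)).
In Python, from station import ctrl, imaging gives the robot as it stands.
- The arm moves only by the tool play_rows, never from a script. Its argument "steps" is one flat list of numbers, 4 for each row, row after row: the shift along the tool's x, y, z in units of 0.02 m (1.0 is 0.02 m), then the turn about the tool's z in units of 0.08 rad (1.0 is 0.08 rad). A call has 1 to 5 rows; each row shifts and turns the commanded pose from where the row before left it, along the tool's axes as they then stand; what a row does not reach is not made up. A row lasts 1/8 s, in which the tool goes at most 62.5 mm and 10.7 degrees, less where a joint would pass 70% of its speed; a pose out of reach is approached as far as the arm can. A call with a number of a shift or a turn outside -1 to 1 is refused whole. A call with a gripper value outside its range is refused whole. "hand" is the opening, from -1 (shut) to 1 (fully open), set as the call begins (left out, the last holds). The fingers move at their own pace and stop on an object; "grip_force" is the grip in N (left out, the last holds). Time passes only in rows, so rows that do not move let the fingers close. It gives the time, the measured TCP pose, the force and the opening at its end, in the units of the state.
- ctrl.read_state(): the state, without advancing time (a new reading comes with each control period).
- imaging.capture(name): name is "side" or "top"; returns the picture (400x640x3 uint8, blue, green, red); there is no depth.
- imaging.camera_params(name): a dict with "fx", "fy", "cx", "cy" (pixels), "distortion" ([k1, k2, p1, p2, k3] as OpenCV has them; the pictures are not rectified), "rvec" (rotation vector, rad) and "tvec" (3), from world to camera coordinates, as OpenCV has them. Camera axes: x right, y down, z forward; pixel columns grow to the right and rows downward; lengths in m; the calibration is good to about 2 mm. A picture is of the moment at which its call begins. camera_params takes no time and is no camera call.
- ctrl.sign_off(): hands the job in, once; it reports no verdict.
The state is a dict: "t": time; "q": joint angles; "joint_vel": joint speeds; "joint_torque": joint torques, N m; "eef_pos": TCP position; "orientation": TCP orientation; "contact_force": force on the tool from outside, world axes, zero at the start; "wrist_torque": the same for the moment, N m; "grip_width": finger opening in m.
Only numpy, scipy, OpenCV 4.12 (cv2) and the standard library are available. Lean on these libraries where they do the work, as an engineer would, in place of code of your own. Each camera call takes 0.05 s, during which the arm holds its last target.

## Working session

There is one attempt and no reset: what is moved stays moved. The work goes in short steps, Python scripts to look and compute and a tool call to move; the robot and the scene stay as the last step left them, time stands still between calls to the robot, and variables do not carry over. Pictures are saved under pics/ and viewed, and the job is handed in when it is done.

Besides the shell and the picture viewer there is one more tool, called after "Request:" as name(argument=value, ...) on one line, values as JSON. play_rows: Moves the arm, as the interface text tells. Its arguments: {"type":"object","properties":{"steps":{"type":"array","items":{"type":"number","minimum":-1,"maximum":1}},"hand":{"type":"number"},"grip_force":{"type":"number"}},"required":["steps"]}

```bash
ls; mkdir -p pics
python3 - <<'E'
from station import ctrl, imaging
import cv2
print(ctrl.read_state(), ctrl.pinch_z)
for n in("side","top"):
    im=imaging.capture(n); cv2.imwrite(f"pics/{n}0.png",im); print(imaging.camera_params(n))
E
```

```text
pics
{'t': 0.0, 'q': array([-1.31340871e+00,  1.31141841e-01,  1.48927911e+00,  8.63016022e-06,
        1.52297930e+00, -8.53680085e-02]), 'joint_vel': array([ 0.00025936,  0.00172287,  0.00041507,  0.0003041 ,  0.00074775,
       -0.00359838]), 'joint_torque': array([ 3.48803869e-04, -5.69390774e+01, -5.00551987e+01, -2.74285831e-04,
        1.47770788e-02,  2.64637328e-05]), 'eef_pos': array([ 0.20155443, -0.56456042,  0.23025605]), 'orientation': array([-3.13979237e+00, -1.62712193e-04,  3.42755060e-01]), 'contact_force': array([ 0.2355958 ,  0.41795114, -0.96748937]), 'wrist_torque': array([-0.02296967,  0.04353533, -0.04614993]), 'grip_width': 0.08534032576412368} 0.0187
{'fx': 446.6962233128352, 'fy': 446.6962233128352, 'cx': 314.53204382060983, 'cy': 193.93402382321634, 'distortion': array([-0.02000313,  0.        ,  0.        ,  0.        ,  0.        ]), 'rvec': array([ 0.65036903, -2.26078977,  1.52894411]), 'tvec': array([0.46743284, 0.17572818, 0.87862607])}
{'fx': 465.8021114096831, 'fy': 465.8021114096831, 'cx': 313.9635552039079, 'cy': 199.16616210801504, 'distortion': array([-0.06357879,  0.        ,  0.        ,  0.        ,  0.        ]), 'rvec': array([ 2.12897256, -2.13906249,  0.1580137 ]), 'tvec': array([0.02965211, 0.56008974, 1.42561197])}
```

View pics/side0.png

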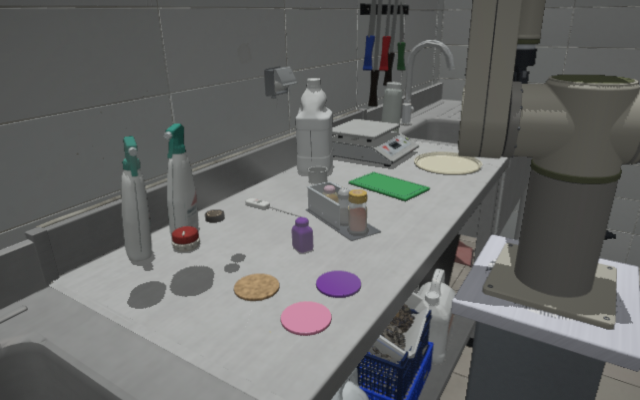

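View pics/top0.png

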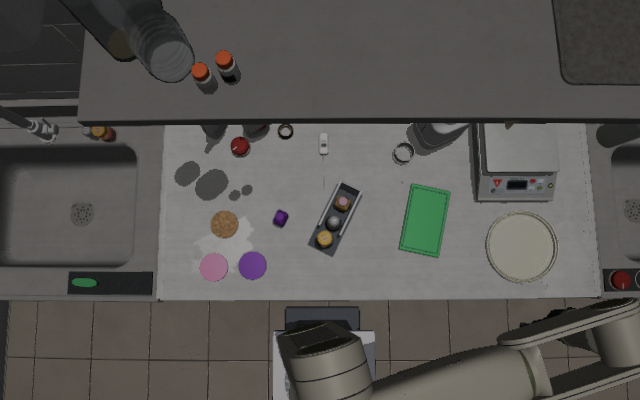

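The top view shows the rack near (335,218), with the yellow-capped jar in front at (325,238), the shaker at (333,222) and the pink-capped syrup at (342,202). The board is at (425,220) and the cork coaster at (224,224). A purple look-alike sits at (281,218).

```bash
cat > h.py <<'E'
import numpy as np, cv2
from station import ctrl, imaging
def cam(n):
    p=imaging.camera_params(n); K=np.array([[p['fx'],0,p['cx']],[0,p['fy'],p['cy']],[0,0,1]])
    R,_=cv2.Rodrigues(p['rvec']); return K,np.array(p['distortion']),R,np.array(p['tvec']),p['rvec']
def ray(n,uv,z):
    K,d,R,t,_=cam(n); uv=np.atleast_2d(np.float64(uv))
    x=cv2.undistortPoints(uv.reshape(-1,1,2),K,d).reshape(-1,2)
    D=np.c_[x,np.ones(len(x))]@R; C=-R.T@t
    return C+D*((z-C[2])/D[:,2])[:,None]
def proj(n,P):
    K,d,R,t,rv=cam(n); return cv2.projectPoints(np.float64(P).reshape(-1,1,3),rv,t,K,d)[0].reshape(-1,2)
E
python3 - <<'E'
import cv2,numpy as np
from h import *
t=cv2.imread('pics/top0.png'); s=cv2.imread('pics/side0.png')
cv2.imwrite('pics/topz.png',cv2.resize(t[170:270,290:390],None,fx=6,fy=6,interpolation=cv2.INTER_CUBIC))
cv2.imwrite('pics/sidez.png',cv2.resize(s[155:255,280:400],None,fx=6,fy=6,interpolation=cv2.INTER_CUBIC))
hsv=cv2.cvtColor(t,cv2.COLOR_BGR2HSV)
def blob(m,box):
    M=np.zeros_like(m);x0,y0,x1,y1=box;M[y0:y1,x0:x1]=m[y0:y1,x0:x1]
    c=max(cv2.findContours(M,cv2.RETR_EXTERNAL,cv2.CHAIN_APPROX_NONE)[0],key=cv2.contourArea);return c
g=blob(cv2.inRange(hsv,(45,100,50),(80,255,255)),(390,170,470,270))
P=ray('top',g.reshape(-1,2),0.012)[:,:2]
r=cv2.minAreaRect(np.float32(P*1000));print('board',r, cv2.boxPoints(r))
c=blob(cv2.inRange(hsv,(5,70,60),(25,255,255)),(200,200,250,250))
P=ray('top',c.reshape(-1,2),0.008)[:,:2]
print('coaster',cv2.minEnclosingCircle(np.float32(P*1000)),cv2.fitEllipse(np.float32(P*1000)))
y=blob(cv2.inRange(hsv,(12,110,80),(32,255,255)),(310,225,340,255))
P=ray('top',y.reshape(-1,2),0.1)[:,:2]
print('pepper cap',cv2.minEnclosingCircle(np.float32(P*1000)))
for nm,uv,z in(('shaker',(333.5,222),.095),('syrup',(342.5,202.5),.079)):print(nm,ray('top',uv,z))
E
```

```text
board ((496.8460693359375, -326.7680358886719), (127.73416900634766, 217.6310577392578), 77.32852172851562) [[ 376.67093 -365.20972]
 [ 589.00134 -412.9494 ]
 [ 617.02124 -288.32635]
 [ 404.6908  -240.58667]]
coaster ((487.0365905761719, 318.3856506347656), 43.87068557739258) ((487.08599853515625, 318.17803955078125), (85.084716796875, 85.24430084228516), 174.6625518798828)
pepper cap ((434.1590576171875, -3.9623231887817383), 21.85274887084961)
shaker [[ 0.48195126 -0.0323005   0.095     ]]
syrup [[ 0.54384949 -0.06111481  0.079     ]]
```

View pics/topz.png

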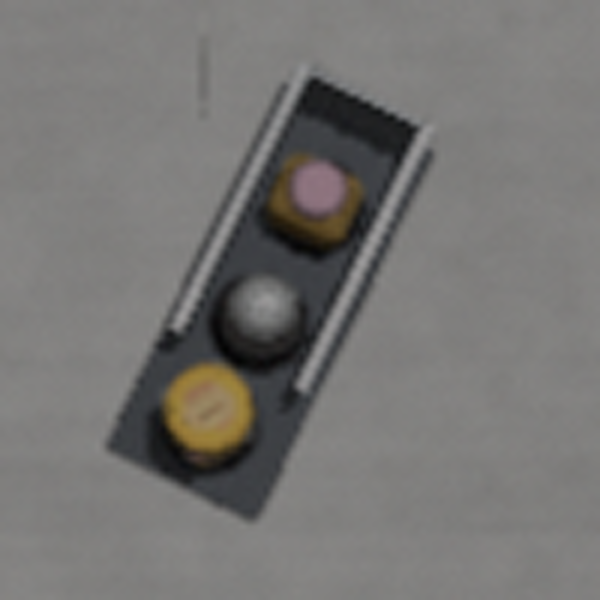

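View pics/sidez.png

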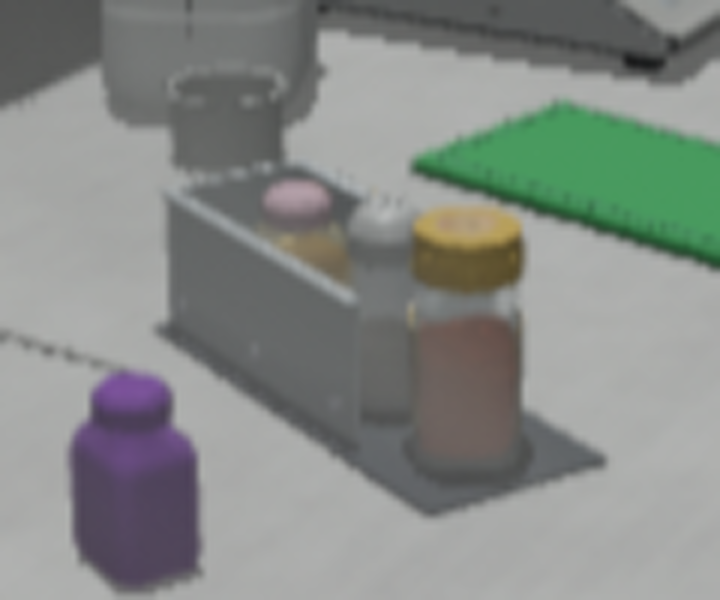

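Run:
```python
from h import *
def o(L): return (np.array(L,float)+.5)/6-.5+np.array([290,170])
a=ray('top',o([(107,447),(257,520)]),.005);print('front floor',a,np.linalg.norm(a[1]-a[0]))
w=ray('top',o([(172,333),(303,68),(303,390),(430,130)]),.07);print(w)
for i in(0,2):
    d=w[i+1]-w[i];print(np.hypot(*d[:2]),np.arctan2(d[1],d[0]))
d=a[0]-a[1];print('front edge yaw',np.arctan2(d[1],d[0])-np.pi/2)
yaw=np.mean([np.arctan2(*(w[1]-w[0])[[1,0]]),np.arctan2(*(w[3]-w[2])[[1,0]])])
ex=np.array([np.cos(yaw),np.sin(yaw)]);ey=np.array([-ex[1],ex[0]])
c=a.mean(0)[:2]+.111*ex;print('ctr from front',c,yaw)
wm=w[:,:2]; rc=w[[1,3],:2].mean(0);fc=w[[0,2],:2].mean(0);print('walls: rear mid - .107..',rc-.109*ex,fc+.044*ex)
for x in(-.075,-.015,.055):print(x,c+x*ex)
it=o([(209,401),(265,305),(319,188)])
for p,z in zip(it,(.105,.095,.079)):
    q=ray('top',p,z)[0,:2];print(q,ex@(q-c),ey@(q-c))
# side view caps
def o2(L): return (np.array(L,float)+.5)/6-.5+np.array([280,155])
for p,z in zip(o2([(468,225),(382,205),(298,190)]),(.105,.095,.079)):
    q=ray('side',p,z)[0,:2];print('side',q,ex@(q-c),ey@(q-c))
```

```text
front floor [[ 0.42131203  0.04889726  0.005     ]
 [ 0.38227444 -0.03059953  0.005     ]] 0.08856450548702895
[[ 0.47541125  0.01387423  0.07      ]
 [ 0.61336374 -0.05497007  0.07      ]
 [ 0.44583371 -0.05286394  0.07      ]
 [ 0.58025941 -0.12033658  0.07      ]]
0.1541766122584479 -0.4628821987789963
0.1504088592795049 -0.46519252315770654
front edge yaw -0.4564689514282603
ctr from front [ 0.5010553  -0.04053054] -0.4640373609683514
walls: rear mid - .107.. [ 0.49933801 -0.03886905] [ 0.4999696  -0.03918759]
-0.075 [ 0.43398634 -0.00696337]
-0.015 [ 0.48764151 -0.0338171 ]
0.055 [ 0.5502392  -0.06514646]
[ 0.43770537 -0.00441667] -0.0728140478109597 0.003941893251042019
[ 0.4867596  -0.03310556] -0.01610710790856226 0.00024159321279625925
[ 0.54877515 -0.06195072] 0.05226047780785617 0.00220254677488662
side [ 0.43638067 -0.00761393] -0.07256769978826971 0.000489848983629376
side [ 0.4899416  -0.03287769] -0.013363578721153478 0.0018695116747061364
side [ 0.55176724 -0.06715156] 0.057263861146183204 -0.0011091821176384487
```

Both views agree to about 4 mm. The rack centre is near (0.500, -0.040) with yaw -0.463, and the jars sit on their places. I'm starting the approach.

```bash
cat >> h.py <<'E'
def go(x,y,z,yaw=None):
    s=ctrl.read_state(); p=s['eef_pos']; R=cv2.Rodrigues(np.zeros(3))[0]
    r,pt,yw=s['orientation']; from scipy.spatial.transform import Rotation as Ro
    R=Ro.from_euler('xyz',[r,pt,yw]).as_matrix()
    d=R.T@(np.array([x,y,z])-p)/.02
    print('t %.2f'%s['t'],'pos',p.round(4),'rpy',np.round([r,pt,yw],3),'F',np.round(s['contact_force'],1),'w %.4f'%s['grip_width'],'q',s['q'].round(2))
    print('units',d.round(2), '' if yaw is None else 'turn %.2f'%(((yw-yaw+np.pi)%(2*np.pi)-np.pi)/.08))
E
python3 -c "
from h import *
go(.436,-.006,.13,-.463)"
```

```text
t 0.10 pos [ 0.2016 -0.5646  0.2303] rpy [-3.14  -0.     0.343] F [-0.2 -0.6  0.1] w 0.0851 q [-1.31  0.13  1.49  0.    1.52 -0.09]
units [ 20.43 -22.36   5.06] turn 10.07
```

Request:
play_rows(steps=[0.9,-1,0,0,0.9,-1,0,0,0.9,-1,0,0,0.9,-1,0,0,0.9,-1,0,0], hand=1, grip_force=40)

```text
t: 0.72
eef_pos: [0.253, -0.4396, 0.2308]
orientation: [-3.141, 0.0, 0.343]
contact_force: [-0.6, 0.2, -0.4]
grip_width: 0.0855
```

Request:
play_rows(steps=[0.9,-1,0,0,0.9,-1,0,0,0.9,-1,0,0,0.9,-1,0,0,0.9,-1,0,0])

```text
t: 1.35
eef_pos: [0.3041, -0.3152, 0.2309]
orientation: [-3.141, 0.0, 0.343]
contact_force: [0.8, -0.4, 0.3]
grip_width: 0.0855
```

```bash
python3 -c "
from h import *
go(.436,-.006,.16,-.463)"
```

```text
t 1.35 pos [ 0.3041 -0.3152  0.2309] rpy [-3.141  0.     0.343] F [ 0.8 -0.4  0.3] w 0.0855 q [-0.92 -0.32  1.91  0.    1.55  0.31]
units [ 11.41 -12.34   3.55] turn 10.07
```

Request:
play_rows(steps=[0.95,-1,0,0,0.95,-1,0,0,0.95,-1,0,0,0.95,-1,0,0,0.95,-1,0,0])

```text
t: 1.98
eef_pos: [0.3599, -0.1891, 0.2309]
orientation: [-3.141, 0.0, 0.343]
contact_force: [0.2, -0.3, 0.4]
grip_width: 0.0851
```

Request:
play_rows(steps=[0.95,-1,0,0,0.95,-1,0,0,0.95,-1,0,0,0.95,-1,0,0,0.95,-1,0,0])

```text
t: 2.6
eef_pos: [0.4158, -0.0631, 0.2309]
orientation: [-3.141, 0.0, 0.343]
contact_force: [1.3, -0.3, 0.8]
grip_width: 0.0856
```

Request:
play_rows(steps=[0.95,-1,0,0,0.95,-1,0,0,0,0,0,1,0,0,0,1,0,0,0,1])

```text
t: 3.22
eef_pos: [0.4378, -0.0134, 0.2308]
orientation: [-3.141, 0.001, 0.101]
contact_force: [0.2, -0.2, -0.7]
grip_width: 0.0855
```

Request:
play_rows(steps=[0,0,0.7,1,0,0,0.7,1,0,0,0.7,1,0,0,0.7,1,0,0,0.7,1])

```text
t: 3.85
eef_pos: [0.4377, -0.0135, 0.1604]
orientation: [3.142, 0.001, -0.3]
contact_force: [-0.4, 0.3, -0.4]
grip_width: 0.0855
```

Request:
play_rows(steps=[0,0,0,1,0,0,0,1,0,0,0,0.07,0,0,0,0])

```text
t: 4.35
eef_pos: [0.4379, -0.0135, 0.1611]
orientation: [3.141, 0.0, -0.461]
contact_force: [-0.7, -0.7, -0.3]
grip_width: 0.0852
```

```bash
python3 -c "
from h import *
go(.436,-.006,.044,-.463)"
```

```text
t 4.35 pos [ 0.4379 -0.0135  0.1611] rpy [ 3.141  0.    -0.461] F [-0.7 -0.7 -0.3] w 0.0852 q [-0.15 -0.28  2.01  0.    1.41  1.88]
units [-0.25 -0.29  5.86] turn 0.02
```

Request:
play_rows(steps=[-0.25,-0.29,1,0,0,0,1,0,0,0,1,0,0,0,1,0,0,0,1,0])

```text
t: 4.97
eef_pos: [0.4362, -0.0061, 0.0607]
orientation: [-3.142, -0.0, -0.461]
contact_force: [-0.3, -0.2, -0.6]
grip_width: 0.0855
```

```bash
python3 -c "
from h import *
go(.436,-.006,.044,-.463)
s=imaging.capture('side');cv2.imwrite('pics/s1.png',cv2.resize(s[130:280,250:430],None,fx=4,fy=4))
s=imaging.capture('top');cv2.imwrite('pics/t1.png',cv2.resize(s[150:290,270:410],None,fx=4,fy=4))"
```

```text
t 4.97 pos [ 0.4362 -0.0061  0.0607] rpy [-3.142 -0.    -0.461] F [-0.3 -0.2 -0.6] w 0.0855 q [-0.13 -0.17  2.1   0.    1.2   1.9 ]
units [-0.01 -0.    0.84] turn 0.02
```

View pics/s1.png

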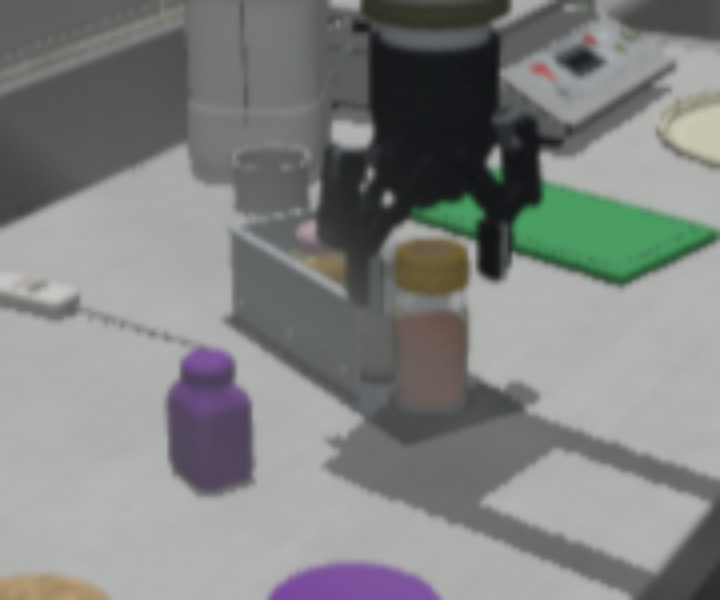

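The fingers straddle the spice jar (cap at about (430,265) in the crop). I'll go down and close.

Request:
play_rows(steps=[0,0,0.84,0,0,0,0,0])

```text
t: 5.32
eef_pos: [0.4354, -0.006, 0.0435]
orientation: [3.141, 0.002, -0.462]
contact_force: [-0.0, -0.1, 1.0]
grip_width: 0.0852
```

Request:
play_rows(steps=[0,0,0,0,0,0,0,0,0,0,0,0,0,0,0,0,0,0,0,0], hand=-1, grip_force=35)

```text
t: 5.95
eef_pos: [0.437, -0.0062, 0.0454]
orientation: [-3.141, -0.002, -0.463]
contact_force: [-0.9, 0.6, 6.1]
grip_width: 0.0488
```

Request:
play_rows(steps=[0,0,0,0,0,0,0,0])

```text
t: 6.2
eef_pos: [0.437, -0.0062, 0.0454]
orientation: [-3.141, -0.002, -0.463]
contact_force: [-0.9, -0.1, 6.0]
grip_width: 0.0493
```

```bash
python3 -c "
from h import *
go(.436,-.006,.044,-.463)
s=imaging.capture('side');cv2.imwrite('pics/s2.png',cv2.resize(s[130:280,250:430],None,fx=4,fy=4))"
```

```text
t 6.20 pos [ 0.437  -0.0062  0.0454] rpy [-3.141e+00 -2.000e-03 -4.630e-01] F [-0.9 -0.1  6. ] w 0.0493 q [-0.13 -0.14  2.11  0.    1.17  1.9 ]
units [-0.05  0.01  0.07] turn 0.00
```

View pics/s2.png

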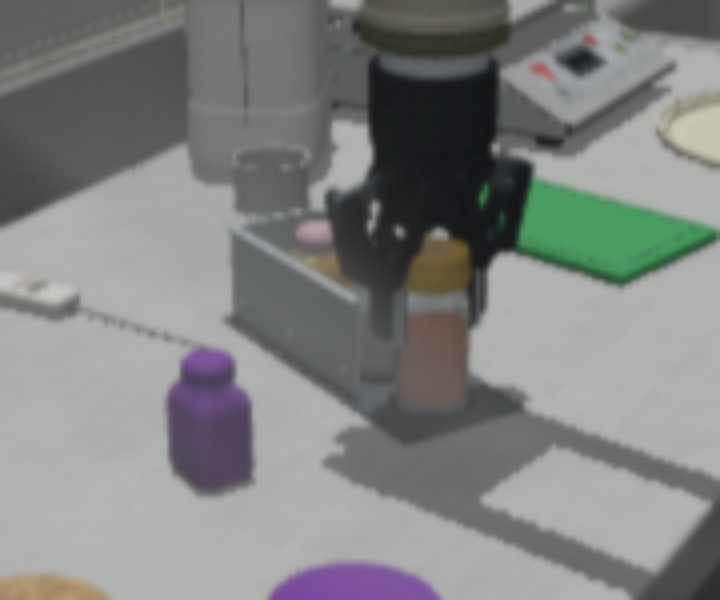

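Request:
play_rows(steps=[0,0,-0.4,0,0,0,-0.5,0,0,0,0,0,0,0,0,0])

```text
t: 6.75
eef_pos: [0.4362, -0.0061, 0.0625]
orientation: [-3.142, -0.0, -0.463]
contact_force: [0.3, 0.6, -1.7]
grip_width: 0.0494
```

```bash
python3 -c "
from h import *
go(.436,-.006,.16,-.463)
s=imaging.capture('side');cv2.imwrite('pics/s3.png',cv2.resize(s[130:280,250:430],None,fx=4,fy=4))"
```

```text
t 6.75 pos [ 0.4362 -0.0061  0.0625] rpy [-3.142 -0.    -0.463] F [ 0.3  0.6 -1.7] w 0.0494 q [-0.13 -0.17  2.1   0.    1.21  1.9 ]
units [-0.01 -0.   -4.87] turn 0.00
```

View pics/s3.png

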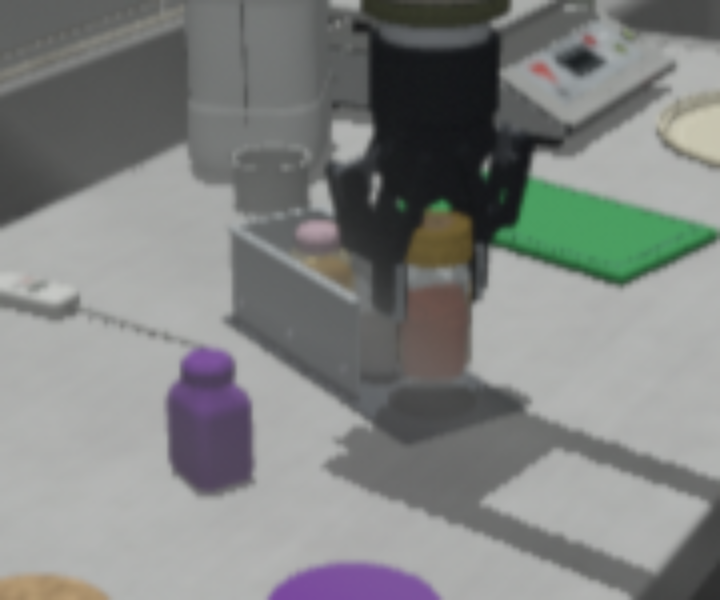

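Request:
play_rows(steps=[0,0,-1,0,0,0,-1,0,0,0,-1,0,0,0,-1,0,0,0,-0.5,0])

```text
t: 7.42
eef_pos: [0.4366, -0.0062, 0.1533]
orientation: [-3.141, -0.001, -0.463]
contact_force: [0.3, 0.6, -0.8]
grip_width: 0.0491
```

Request:
play_rows(steps=[0.25,0.5,0,0,0.52,1,0,0,0.52,1,0,0,0.52,1,0,0,0.52,1,0,0])

```text
t: 8.05
eef_pos: [0.4368, -0.1086, 0.1511]
orientation: [3.141, 0.002, -0.463]
contact_force: [-0.2, 0.3, -0.8]
grip_width: 0.0491
```

Request:
play_rows(steps=[0.52,1,0,0,0.52,1,0,0,0.52,1,0,0,0.52,1,0,0,0.52,1,0,0])

```text
t: 8.68
eef_pos: [0.4385, -0.2212, 0.151]
orientation: [-3.142, 0.002, -0.463]
contact_force: [0.6, 0.1, -0.5]
grip_width: 0.0494
```

Request:
play_rows(steps=[0.52,1,0,0,0.52,1,0,0,0.52,1,0,0,0.5,0.8,0,0,0.25,0.4,0,0])

```text
t: 9.3
eef_pos: [0.4434, -0.3172, 0.1524]
orientation: [-3.142, 0.0, -0.464]
contact_force: [-0.6, -0.5, -1.4]
grip_width: 0.0493
```

```bash
python3 -c "
from h import *
go(.4433,-.3150,.0535,-.463)"
```

```text
t 9.30 pos [ 0.4434 -0.3172  0.1524] rpy [-3.142  0.    -0.464] F [-0.6 -0.5 -1.4] w 0.0493 q [-0.71  0.03  1.74 -0.    1.37  1.32]
units [-0.05 -0.09  4.94] turn -0.01
```

Request:
play_rows(steps=[0,0,1,0,0,0,1,0,0,0,1,0,0,0,1,0,0,0,0.5,0])

```text
t: 9.93
eef_pos: [0.4423, -0.3141, 0.0598]
orientation: [-3.141, 0.003, -0.462]
contact_force: [0.1, 0.1, -1.1]
grip_width: 0.049
```

Request:
play_rows(steps=[0,0,0.2,0,0,0,0.15,0,0,0,0.1,0,0,0,0,0])

```text
t: 10.42
eef_pos: [0.4436, -0.3161, 0.0538]
orientation: [3.141, -0.001, -0.463]
contact_force: [-0.7, -0.7, -1.0]
grip_width: 0.049
```

```bash
python3 -c "
from h import *
go(.4433,-.3150,.0535,-.463)
s=imaging.capture('side');cv2.imwrite('pics/s4.png',cv2.resize(s[80:230,310:490],None,fx=4,fy=4))"
```

```text
t 10.43 pos [ 0.4436 -0.3161  0.0538] rpy [ 3.141e+00 -1.000e-03 -4.630e-01] F [-0.7 -0.7 -1. ] w 0.0490 q [-0.71  0.14  1.81 -0.    1.19  1.32]
units [-0.04 -0.04  0.02] turn 0.00
```

View pics/s4.png

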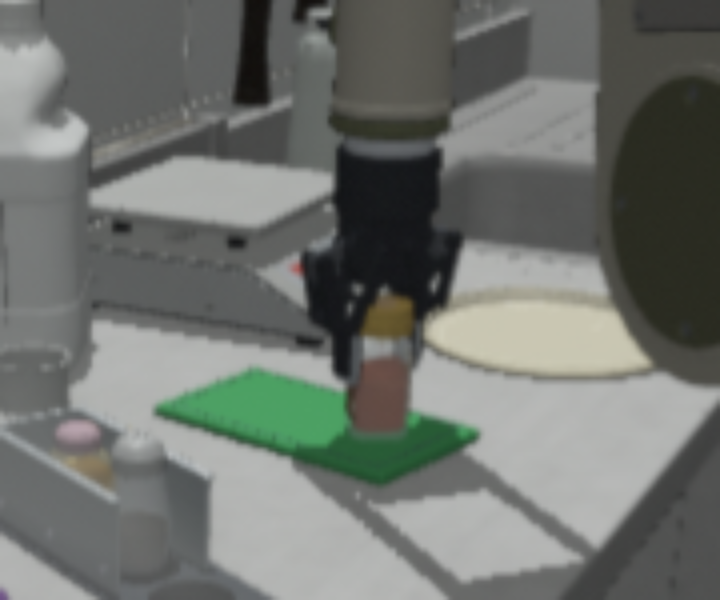

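The jar has swung slightly in the grip (base toward (375,430), cap toward (390,310) in the crop). I'll press it gently flat on the board before releasing.

Request:
play_rows(steps=[0,0,0.08,0,0,0,0.08,0,0,0,0,0])

```text
t: 10.85
eef_pos: [0.4442, -0.3164, 0.0525]
orientation: [3.141, -0.002, -0.463]
contact_force: [-5.5, 5.0, 15.1]
grip_width: 0.0496
```

Request:
play_rows(steps=[0,0,0.08,0,0,0,0.0,0])

```text
t: 11.1
eef_pos: [0.4448, -0.317, 0.0523]
orientation: [3.141, -0.003, -0.463]
contact_force: [-7.9, 7.0, 24.3]
grip_width: 0.0495
```

```bash
python3 -c "
from h import *
go(.4433,-.3150,.0535,-.463)
s=imaging.capture('side');cv2.imwrite('pics/s5.png',cv2.resize(s[80:230,310:490],None,fx=4,fy=4))"
```

```text
t 11.10 pos [ 0.4448 -0.317   0.0523] rpy [ 3.141e+00 -3.000e-03 -4.630e-01] F [-7.9  7.  24.3] w 0.0495 q [-0.71  0.15  1.81  0.    1.18  1.32]
units [-0.11 -0.06 -0.06] turn 0.00
```

View pics/s5.png

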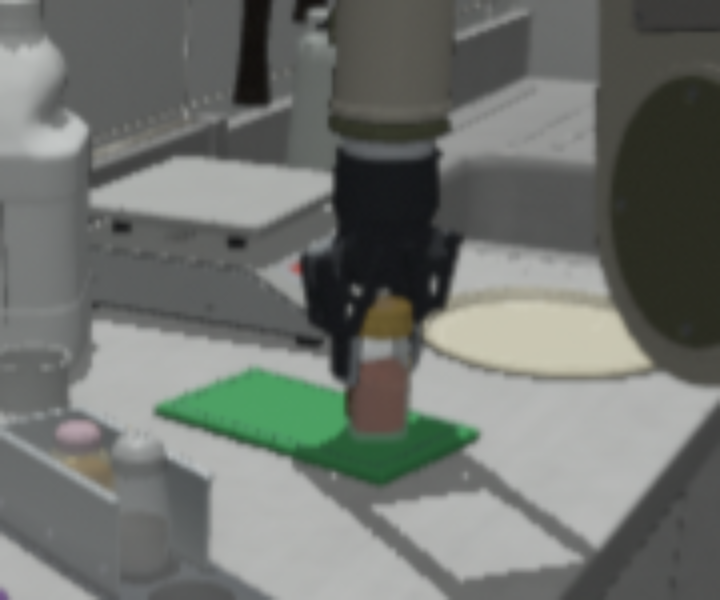

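Request:
play_rows(steps=[0,0,-0.12,0,0,0,0,0], grip_force=20)

```text
t: 11.4
eef_pos: [0.4442, -0.3165, 0.0524]
orientation: [3.141, -0.002, -0.463]
contact_force: [-1.9, 2.1, 9.8]
grip_width: 0.0492
```

Request:
play_rows(steps=[0,0,0,0,0,0,0,0,0,0,0,0,0,0,0,0,0,0,0,0], hand=1)

```text
t: 12.02
eef_pos: [0.4434, -0.3159, 0.051]
orientation: [-3.142, 0.0, -0.463]
contact_force: [1.2, -0.4, -0.4]
grip_width: 0.0856
```

```bash
python3 -c "
from h import *
go(.4433,-.3150,.0535,-.463)
s=imaging.capture('side');cv2.imwrite('pics/s6.png',cv2.resize(s[80:230,310:490],None,fx=4,fy=4))"
```

```text
t 12.03 pos [ 0.4434 -0.3159  0.051 ] rpy [-3.142  0.    -0.463] F [ 1.2 -0.4 -0.4] w 0.0856 q [-0.71  0.15  1.82 -0.    1.18  1.32]
units [-0.02 -0.04 -0.13] turn 0.00
```

View pics/s6.png

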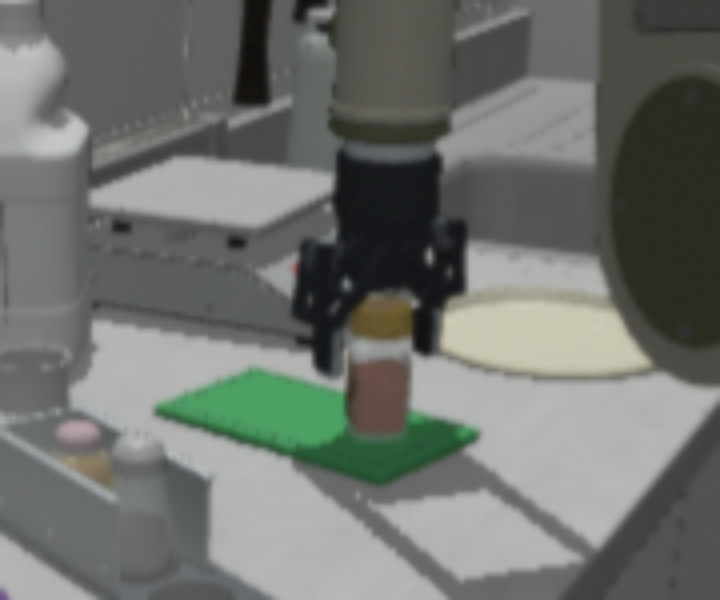

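The spice jar stands upright on the board. I'm raising the arm and going to the shaker.

Request:
play_rows(steps=[0,0,-1,0,0,0,-1,0,0,0,-1,0,0,0,-1,0,0,0,-1,0])

```text
t: 12.7
eef_pos: [0.4433, -0.3159, 0.1519]
orientation: [-3.142, 0.0, -0.463]
contact_force: [0.7, -0.3, 0.0]
grip_width: 0.0857
```

```bash
cat >> h.py <<'E'
def plan(x,y,z,yaw,N):
    # blended: print rows (dx,dy,dz,turn) of N equal world steps
    s=ctrl.read_state(); p=s['eef_pos']; yw=s['orientation'][2]
    dy=(yaw-yw+np.pi)%(2*np.pi)-np.pi; d=(np.array([x,y,z])-p)/N; a=yw
    for i in range(N):
        ex=np.array([np.cos(a),np.sin(a),0]);ey=np.array([np.sin(a),-np.cos(a),0])
        print(np.round([ex@d/.02,ey@d/.02,-d[2]/.02,-dy/N/.08],2).tolist(), end=' ' if i%5<4 else '\n'); a+=dy/N
E
python3 -c "
from h import *
go(.4875,-.0333,.16,1.108)
plan(.4875,-.0333,.16,1.108,20)
s=imaging.capture('top');cv2.imwrite('pics/t6.png',cv2.resize(s[150:290,270:470],None,fx=4,fy=4))
s=imaging.capture('side');cv2.imwrite('pics/s7.png',cv2.resize(s[130:280,280:460],None,fx=4,fy=4))"
```

```text
t 12.70 pos [ 0.4433 -0.3159  0.1519] rpy [-3.142  0.    -0.463] F [ 0.7 -0.3  0. ] w 0.0857 q [-0.71  0.03  1.74 -0.    1.37  1.32]
units [ -4.33 -13.63  -0.41] turn -19.64
[-0.22, -0.68, -0.02, -0.98] [-0.16, -0.7, -0.02, -0.98] [-0.11, -0.71, -0.02, -0.98] [-0.05, -0.71, -0.02, -0.98] [0.0, -0.72, -0.02, -0.98]
[0.06, -0.71, -0.02, -0.98] [0.12, -0.71, -0.02, -0.98] [0.17, -0.69, -0.02, -0.98] [0.23, -0.68, -0.02, -0.98] [0.28, -0.66, -0.02, -0.98]
[0.33, -0.64, -0.02, -0.98] [0.38, -0.61, -0.02, -0.98] [0.42, -0.58, -0.02, -0.98] [0.47, -0.54, -0.02, -0.98] [0.51, -0.5, -0.02, -0.98]
[0.55, -0.46, -0.02, -0.98] [0.58, -0.42, -0.02, -0.98] [0.61, -0.37, -0.02, -0.98] [0.64, -0.32, -0.02, -0.98] [0.66, -0.27, -0.02, -0.98]
```

View pics/t6.png

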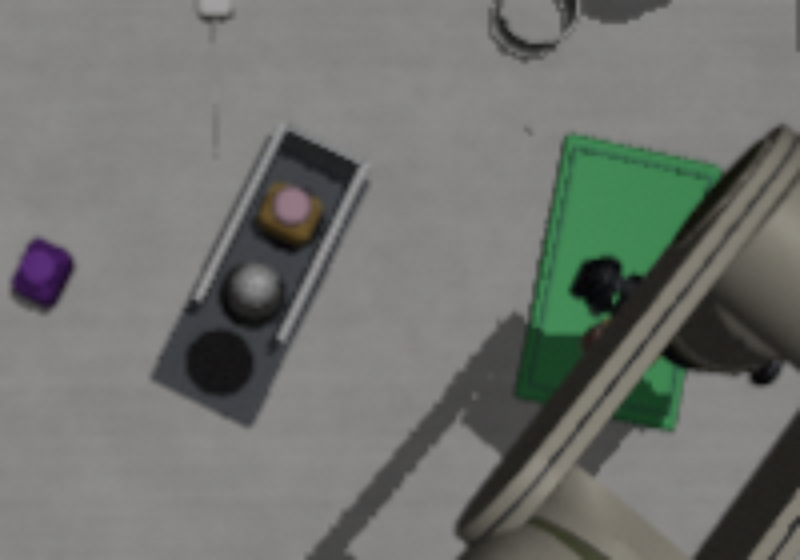

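The top view shows the shaker undisturbed at crop (252,290), the syrup at (292,207), and the empty front disc at (220,362).

Request:
play_rows(steps=[-0.2,-0.7,0,-1,-0.15,-0.7,0,-1,-0.1,-0.7,0,-1,-0.05,-0.7,0,-1,0,-0.7,0,-1])

```text
t: 13.42
eef_pos: [0.4546, -0.2451, 0.1501]
orientation: [-3.141, 0.001, -0.06]
contact_force: [0.6, 0.4, -0.1]
grip_width: 0.0854
```

Request:
play_rows(steps=[0.06,-0.7,0,-1,0.12,-0.7,0,-1,0.17,-0.7,0,-1,0.23,-0.7,0,-1,0.28,-0.66,0,-1])

```text
t: 14.05
eef_pos: [0.4649, -0.1742, 0.1502]
orientation: [-3.141, 0.001, 0.34]
contact_force: [-0.5, -0.6, -0.4]
grip_width: 0.0858
```

Request:
play_rows(steps=[0.33,-0.64,0,-1,0.38,-0.61,0,-1,0.42,-0.58,0,-1,0.47,-0.54,0,-1,0.5,-0.5,0,-1])

```text
t: 14.68
eef_pos: [0.4746, -0.1034, 0.1502]
orientation: [-3.141, 0.001, 0.74]
contact_force: [0.0, -0.5, 0.1]
grip_width: 0.0855
```

Request:
play_rows(steps=[0.55,-0.46,0,-1,0.58,-0.42,0,-1,0.61,-0.37,0,-1,0.6,-0.3,0,-1,0.6,-0.2,0,-0.6], hand=0.4)

```text
t: 15.3
eef_pos: [0.4843, -0.0351, 0.1503]
orientation: [-3.141, 0.0, 1.107]
contact_force: [0.4, -0.0, -0.5]
grip_width: 0.0596
```

```bash
python3 -c "
from h import *
q=ray('top',[[270+(220.5)/4-.5,150+362.5/4-.5]],.005)[0];print('front disc',q)
go(.4875,-.0333,.034,1.108)"
```

```text
front disc [ 0.43369967 -0.00617559  0.005     ]
t 15.30 pos [ 0.4843 -0.0351  0.1503] rpy [-3.141  0.     1.107] F [ 0.4 -0.  -0.5] w 0.0596 q [-0.18 -0.13  1.9   0.    1.37  0.29]
units [0.15 0.11 5.82] turn -0.01
```

Request:
play_rows(steps=[0.15,0.11,0.5,0,0,0,1,0,0,0,0.5,0,0,0,0,0], hand=0.5)

```text
t: 15.8
eef_pos: [0.487, -0.0341, 0.1098]
orientation: [-3.139, 0.001, 1.104]
contact_force: [-0.2, 0.1, -1.2]
grip_width: 0.064
```

```bash
python3 -c "
from h import *
go(.4875,-.0333,.034,1.108)
s=imaging.capture('side');cv2.imwrite('pics/s8.png',cv2.resize(s[130:280,250:430],None,fx=4,fy=4))
s=imaging.capture('top');cv2.imwrite('pics/t8.png',cv2.resize(s[150:290,270:410],None,fx=4,fy=4))"
```

```text
t 15.80 pos [ 0.487  -0.0341  0.1098] rpy [-3.139e+00  1.000e-03  1.104e+00] F [-0.2  0.1 -1.2] w 0.0640 q [-0.17 -0.08  1.93 -0.    1.29  0.29]
units [0.05 0.01 3.79] turn -0.05
```

View pics/s8.png

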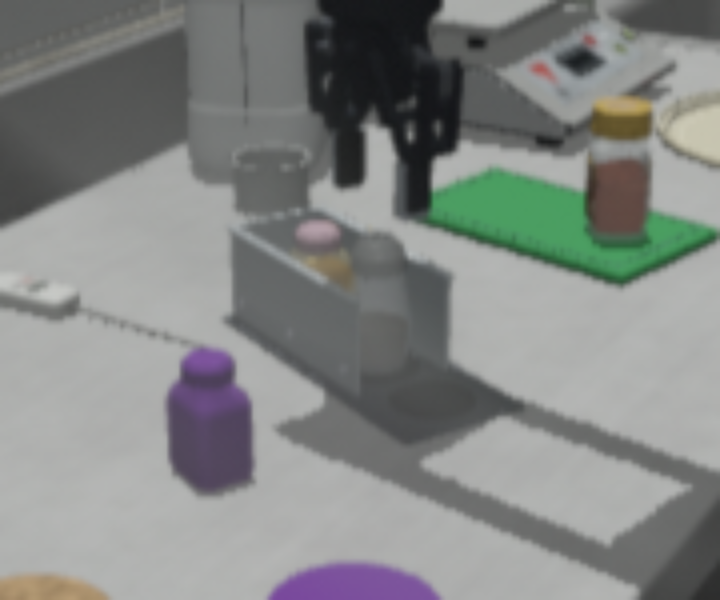

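View pics/t8.png

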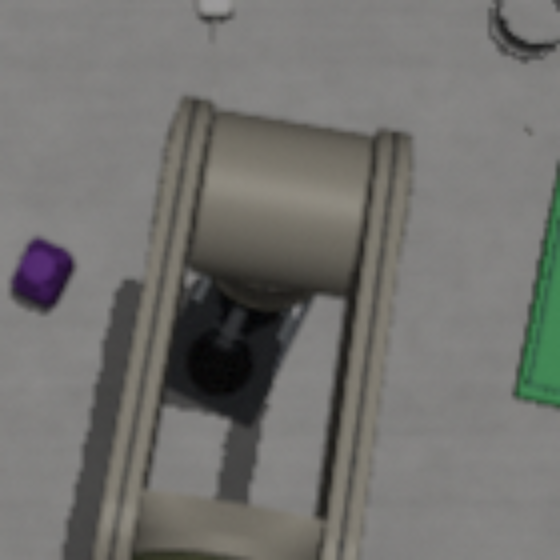

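The jaws are aligned along the rack, with finger tips at crop (350,170) and (415,200), over the shaker. I'll descend while watching the force.

Request:
play_rows(steps=[0.05,0,0.8,-0.05,0,0,0.6,0,0,0,0.6,0,0,0,0,0])

```text
t: 16.4
eef_pos: [0.4872, -0.0329, 0.0694]
orientation: [-3.139, 0.001, 1.109]
contact_force: [-0.4, -0.1, 0.7]
grip_width: 0.0638
```

Request:
play_rows(steps=[0,0,0.6,0,0,0,0.6,0,0,0,0.5,0,0,0,0,0])

```text
t: 16.9
eef_pos: [0.4874, -0.0329, 0.0358]
orientation: [-3.139, 0.001, 1.109]
contact_force: [-0.1, 0.6, 0.4]
grip_width: 0.0644
```

```bash
python3 -c "
from h import *
go(.4875,-.0333,.034,1.108)
s=imaging.capture('side');cv2.imwrite('pics/s9.png',cv2.resize(s[130:280,250:430],None,fx=4,fy=4))"
```

```text
t 16.90 pos [ 0.4874 -0.0329  0.0358] rpy [-3.139e+00  1.000e-03  1.109e+00] F [-0.1  0.6  0.4] w 0.0644 q [-0.17  0.03  1.98 -0.    1.14  0.29]
units [-0.02  0.01  0.09] turn 0.01
```

View pics/s9.png

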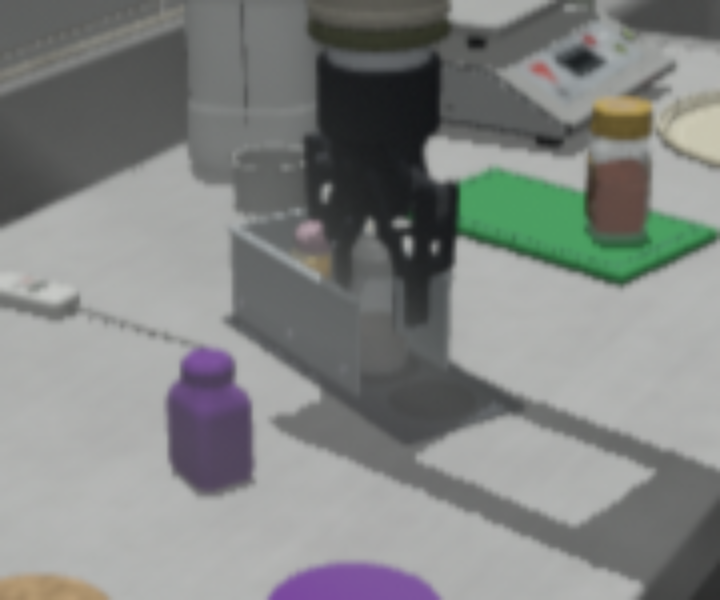

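Request:
play_rows(steps=[0,0,0,0,0,0,0,0,0,0,0,0,0,0,0,0,0,0,0,0], hand=-1, grip_force=45)

```text
t: 17.58
eef_pos: [0.4893, -0.0332, 0.038]
orientation: [3.14, -0.001, 1.109]
contact_force: [-0.5, 0.1, 5.6]
grip_width: 0.038
```

Request:
play_rows(steps=[0,0,0,0,0,0,-0.2,0,0,0,-0.4,0,0,0,-0.4,0,0,0,0,0])

```text
t: 18.2
eef_pos: [0.4892, -0.0332, 0.0581]
orientation: [3.14, -0.001, 1.109]
contact_force: [0.5, 0.1, -0.4]
grip_width: 0.0381
```

```bash
python3 -c "
from h import *
go(.4875,-.0333,.155,1.108)
s=imaging.capture('side');cv2.imwrite('pics/s10.png',cv2.resize(s[130:280,250:430],None,fx=4,fy=4))"
```

```text
t 18.20 pos [ 0.4892 -0.0332  0.0581] rpy [ 3.140e+00 -1.000e-03  1.109e+00] F [ 0.5  0.1 -0.4] w 0.0381 q [-0.17 -0.01  1.96  0.    1.19  0.29]
units [-0.04 -0.07 -4.84] turn 0.01
```

View pics/s10.png

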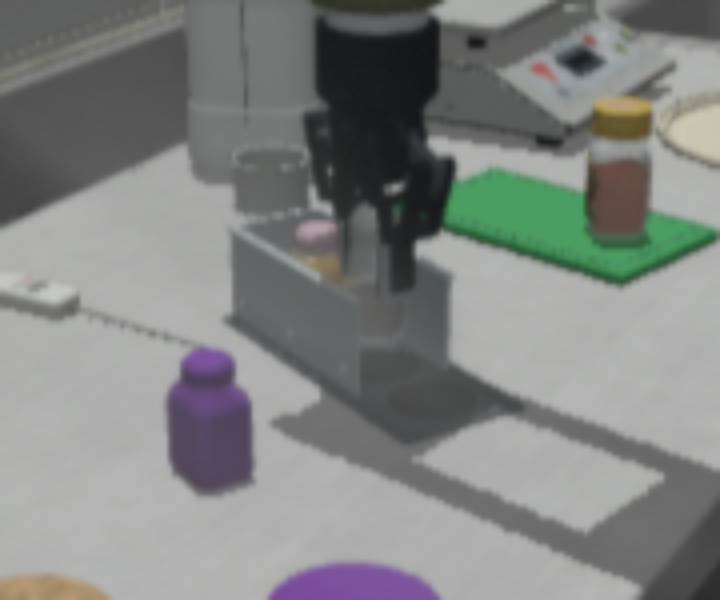

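```bash
python3 -c "
from h import *
s=imaging.capture('side');cv2.imwrite('pics/s11.png',cv2.resize(s[165:225,320:380],None,fx=10,fy=10,interpolation=cv2.INTER_CUBIC))
a=cv2.imread('pics/side0.png');cv2.imwrite('pics/s0z.png',cv2.resize(a[165:245,320:380],None,fx=7,fy=7,interpolation=cv2.INTER_CUBIC))
print(proj('side',[[.4892,-.0332,.0581],[.4892,-.0332,.077],[.4892,-.0332,.11]]))"
```

```text
[[343.51587931 202.35212952]
 [343.54430088 195.43255594]
 [343.59408677 183.1443696 ]]
```

View pics/s11.png

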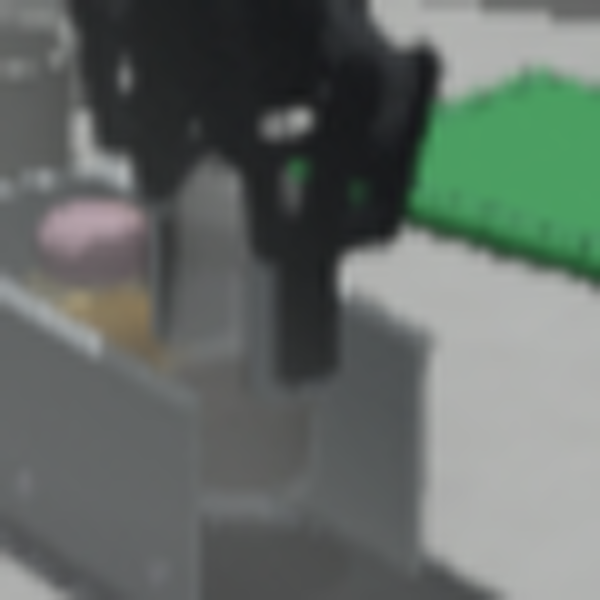

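Request:
play_rows(steps=[0,0,-0.5,0,0,0,-0.8,0,0,0,-0.8,0,0,0,-0.6,0,0,0,0,0])

```text
t: 18.92
eef_pos: [0.4896, -0.0333, 0.1128]
orientation: [3.139, -0.001, 1.109]
contact_force: [-0.0, 0.3, -1.3]
grip_width: 0.038
```

Request:
play_rows(steps=[0,0,-0.6,0,0,0,-0.8,0,0,0,-0.6,0,0,0,0,0])

```text
t: 19.42
eef_pos: [0.4895, -0.0333, 0.1528]
orientation: [3.139, -0.001, 1.109]
contact_force: [0.3, 0.5, -0.4]
grip_width: 0.0379
```

```bash
python3 -c "
from h import *
go(.5507,-.339,.155,1.108)
s=imaging.capture('side');cv2.imwrite('pics/s12.png',cv2.resize(s[130:250,280:400],None,fx=5,fy=5,interpolation=cv2.INTER_CUBIC))"
```

```text
t 19.43 pos [ 0.4895 -0.0333  0.1528] rpy [ 3.139e+00 -1.000e-03  1.109e+00] F [ 0.3  0.5 -0.4] w 0.0379 q [-0.17 -0.12  1.88 -0.    1.37  0.29]
units [-12.32   9.55  -0.09] turn 0.01
```

View pics/s12.png

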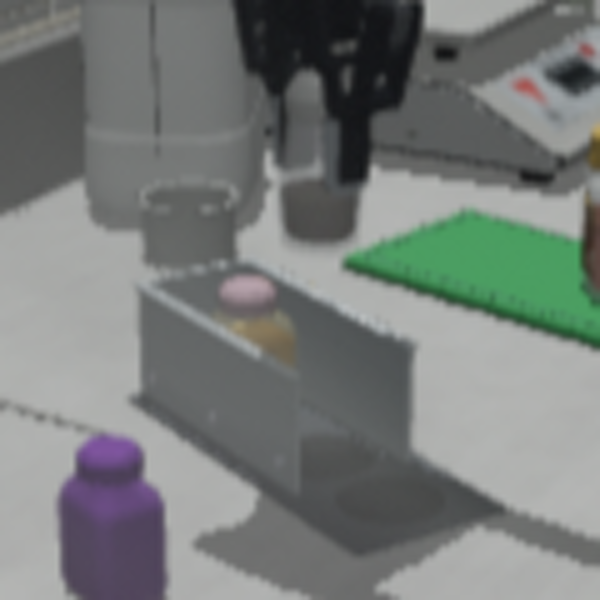

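The shaker is held upright and clear of the rack, and the syrup is undisturbed at crop (248,320).

Request:
play_rows(steps=[-0.3,0.25,0,0,-0.7,0.5,0,0,-0.9,0.7,0,0,-0.9,0.7,0,0,-0.9,0.7,0,0])

```text
t: 20.1
eef_pos: [0.5064, -0.1266, 0.1506]
orientation: [-3.141, 0.0, 1.109]
contact_force: [-0.3, -0.6, -1.2]
grip_width: 0.0379
```

Request:
play_rows(steps=[-0.9,0.7,0,0,-0.9,0.7,0,0,-0.9,0.7,0,0,-0.9,0.7,0,0,-0.9,0.7,0,0])

```text
t: 20.72
eef_pos: [0.5294, -0.238, 0.151]
orientation: [-3.142, -0.0, 1.109]
contact_force: [0.2, 0.8, -0.3]
grip_width: 0.0378
```

Request:
play_rows(steps=[-0.9,0.7,0,0,-0.9,0.7,0,0,-0.9,0.7,0,0,-0.7,0.6,0,0,-0.5,0.4,0,0])

```text
t: 21.35
eef_pos: [0.55, -0.3354, 0.1509]
orientation: [-3.141, -0.0, 1.109]
contact_force: [-0.5, 0.1, -0.3]
grip_width: 0.0377
```

Request:
play_rows(steps=[-0.2,0.2,0,0,0,0,0,0])

```text
t: 21.6
eef_pos: [0.5517, -0.3393, 0.1509]
orientation: [-3.141, -0.0, 1.109]
contact_force: [-0.9, 0.9, -0.8]
grip_width: 0.038
```

```bash
python3 -c "
from h import *
go(.5507,-.339,.047,1.108)"
```

```text
t 21.60 pos [ 0.5517 -0.3393  0.1509] rpy [-3.141 -0.     1.109] F [-0.9  0.9 -0.8] w 0.0380 q [-0.63  0.3   1.44  0.    1.4  -0.17]
units [-0.01 -0.05  5.2 ] turn 0.01
```

Request:
play_rows(steps=[0,0,0.6,0,0,0,1,0,0,0,1,0,0,0,1,0,0,0,0.8,0])

```text
t: 22.22
eef_pos: [0.551, -0.3387, 0.0608]
orientation: [-3.14, -0.0, 1.109]
contact_force: [0.3, -0.3, -0.9]
grip_width: 0.0377
```

Request:
play_rows(steps=[0,0,0.4,0,0,0,0.2,0,0,0,0.1,0,0,0,0,0])

```text
t: 22.72
eef_pos: [0.552, -0.3396, 0.0497]
orientation: [3.141, 0.0, 1.109]
contact_force: [0.4, 1.4, -1.3]
grip_width: 0.0378
```

```bash
python3 -c "
from h import *
go(.5507,-.339,.045,1.108)
s=imaging.capture('side');cv2.imwrite('pics/s13.png',cv2.resize(s[90:230,330:470],None,fx=5,fy=5,interpolation=cv2.INTER_CUBIC)[:600])"
```

```text
t 22.73 pos [ 0.552  -0.3396  0.0497] rpy [3.141 0.    1.109] F [ 0.4  1.4 -1.3] w 0.0378 q [-0.63  0.4   1.51  0.    1.23 -0.17]
units [-0.   -0.07  0.23] turn 0.01
```

View pics/s13.png

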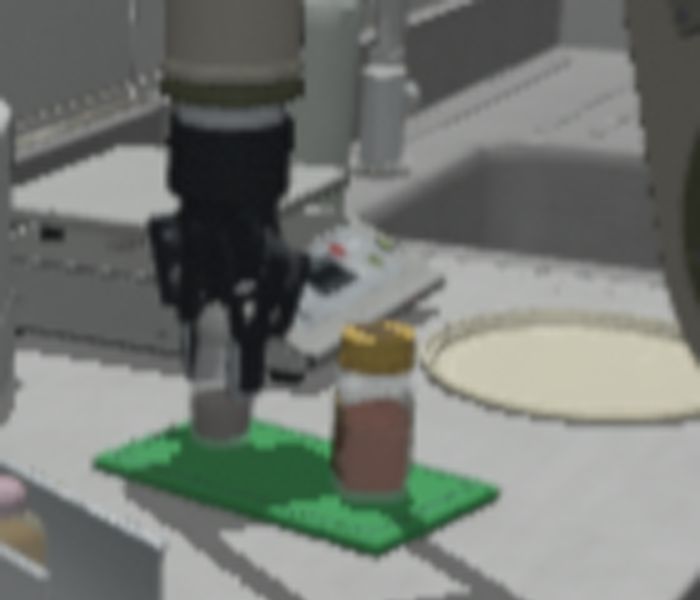

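Both are over the board, with the shaker base at crop (222,435) and the spice jar upright at (372,415). I'll lower to contact and release.

Request:
play_rows(steps=[0,0,0.1,0,0,0,0.08,0,0,0,0,0])

```text
t: 23.15
eef_pos: [0.5515, -0.3392, 0.0453]
orientation: [-3.141, -0.0, 1.109]
contact_force: [-0.1, 0.6, -0.7]
grip_width: 0.038
```

Request:
play_rows(steps=[0,0,0.05,0,0,0,0,0])

```text
t: 23.4
eef_pos: [0.5518, -0.3394, 0.0451]
orientation: [3.141, 0.0, 1.109]
contact_force: [-2.8, 1.2, 2.6]
grip_width: 0.0379
```

Request:
play_rows(steps=[0,0,0,0,0,0,0,0,0,0,0,0,0,0,0,0,0,0,0,0], hand=1)

```text
t: 24.02
eef_pos: [0.5517, -0.3393, 0.0445]
orientation: [-3.142, -0.0, 1.109]
contact_force: [0.6, 0.9, 0.7]
grip_width: 0.0855
```

Request:
play_rows(steps=[0,0,-0.5,0,0,0,-1,0,0,0,-1,0,0,0,-1,0,0,0,-1,0])

```text
t: 24.65
eef_pos: [0.552, -0.3395, 0.1367]
orientation: [3.14, 0.0, 1.109]
contact_force: [0.3, -0.6, -0.4]
grip_width: 0.0855
```

```bash
python3 -c "
from h import *
go(.55,-.064,.15,1.108)
s=imaging.capture('side');cv2.imwrite('pics/s14.png',cv2.resize(s[110:230,280:440],None,fx=5,fy=5,interpolation=cv2.INTER_CUBIC)[:600])"
```

```text
t 24.65 pos [ 0.552  -0.3395  0.1367] rpy [3.14  0.    1.109] F [ 0.3 -0.6 -0.4] w 0.0855 q [-0.63  0.32  1.45  0.    1.37 -0.17]
units [12.29 -6.22 -0.68] turn 0.02
```

View pics/s14.png

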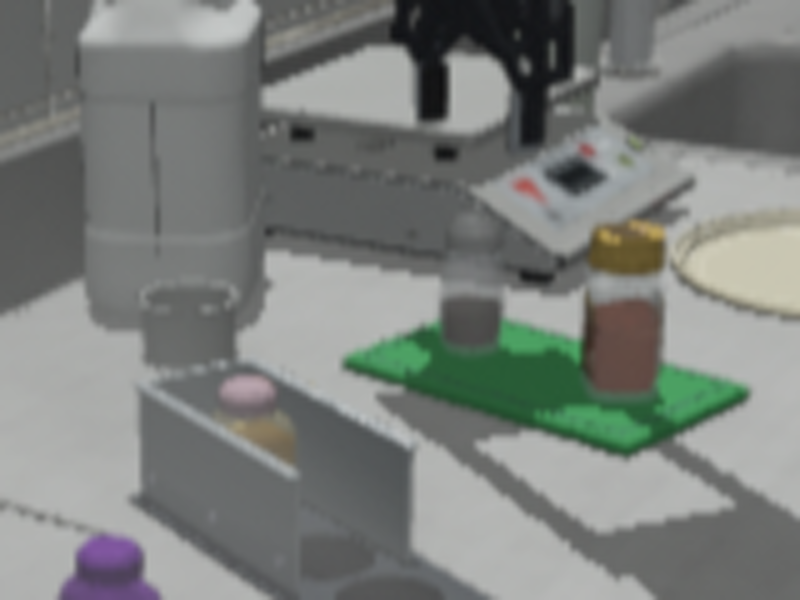

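Both stand upright on the board, the shaker at crop (472,290) and the spice jar at (625,320). Next is the syrup, so I'll check its pose from above now that its neighbours are gone.

```bash
python3 -c "
from h import *
s=imaging.capture('top');cv2.imwrite('pics/t14.png',cv2.resize(s[180:240,310:370],None,fx=10,fy=10,interpolation=cv2.INTER_CUBIC))
h=cv2.cvtColor(s,cv2.COLOR_BGR2HSV)[180:240,310:370]
b=cv2.resize(s[180:240,310:370],None,fx=10,fy=10,interpolation=cv2.INTER_CUBIC);hh=cv2.cvtColor(b,cv2.COLOR_BGR2HSV)
m=cv2.inRange(hh,(8,70,30),(30,255,255));cv2.imwrite('pics/m14.png',m)
c=max(cv2.findContours(m,0,1)[0],key=cv2.contourArea)[:,0]
P=ray('top',(c+.5)/10-.5+[310,180],.06)[:,:2]
print(cv2.minAreaRect(np.float32(P*1000)))
plan(.55,-.064,.14,1.108,14)
"
```

```text
((544.8905029296875, -60.42107009887695), (46.878849029541016, 41.27050018310547), 65.34477996826172)
[0.88, -0.45, -0.0, 0.0] [0.88, -0.45, -0.0, 0.0] [0.88, -0.45, -0.0, 0.0] [0.88, -0.45, -0.0, 0.0] [0.88, -0.45, -0.0, 0.0]
[0.88, -0.45, -0.0, 0.0] [0.88, -0.45, -0.0, 0.0] [0.88, -0.45, -0.0, 0.0] [0.88, -0.45, -0.0, 0.0] [0.88, -0.45, -0.0, 0.0]
[0.88, -0.45, -0.0, 0.0] [0.88, -0.45, -0.0, 0.0] [0.88, -0.45, -0.0, 0.0] [0.88, -0.45, -0.0, 0.0]
```

View pics/t14.png

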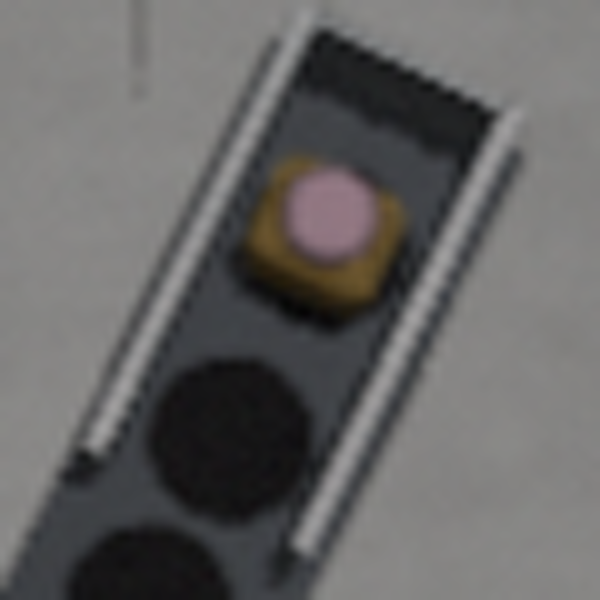

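View pics/m14.png

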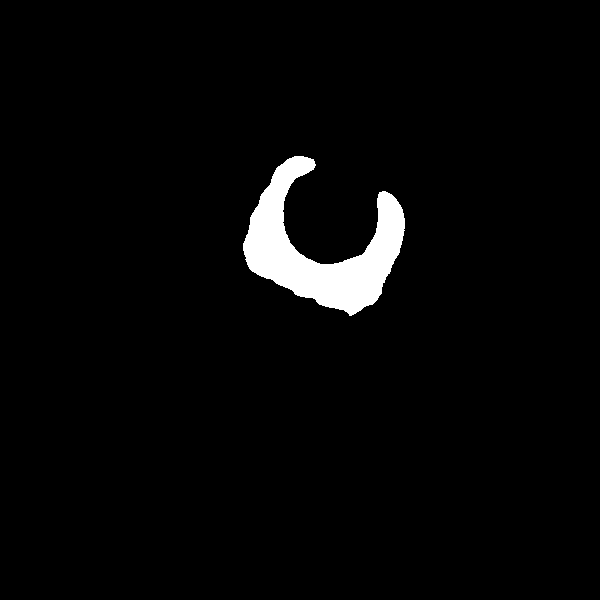

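Request:
play_rows(steps=[0.9,-0.45,-0.2,0,0.9,-0.45,-0.2,0,0.9,-0.45,0,0,0.9,-0.45,0,0,0.9,-0.45,0,0], hand=0.4)

```text
t: 25.38
eef_pos: [0.5513, -0.2369, 0.1422]
orientation: [-3.141, -0.0, 1.11]
contact_force: [0.4, -0.8, 0.3]
grip_width: 0.06
```

Request:
play_rows(steps=[0.9,-0.45,0,0,0.9,-0.45,0,0,0.9,-0.45,0,0,0.9,-0.45,0,0,0.9,-0.45,0,0])

```text
t: 26.0
eef_pos: [0.5512, -0.1367, 0.1425]
orientation: [3.142, -0.0, 1.109]
contact_force: [0.6, 0.4, 0.7]
grip_width: 0.0599
```

Request:
play_rows(steps=[0.9,-0.45,0,0,0.9,-0.45,0,0,0.9,-0.45,0,0,0.5,-0.3,0,0,0,0,0,0])

```text
t: 26.62
eef_pos: [0.5502, -0.0652, 0.1425]
orientation: [-3.142, 0.0, 1.11]
contact_force: [-0.2, -0.1, 0.5]
grip_width: 0.06
```

```bash
python3 -c "
from h import *
go(.55,-.064,.030,1.12)"
```

```text
t 26.62 pos [ 0.5502 -0.0652  0.1425] rpy [-3.142  0.     1.11 ] F [-0.2 -0.1  0.5] w 0.0600 q [-0.21  0.07  1.72 -0.    1.35  0.25]
units [ 0.05 -0.03  5.62] turn -0.12
```

Request:
play_rows(steps=[0.05,0,0.8,-0.1,0,0,1,0,0,0,0.8,0,0,0,0,0])

```text
t: 27.12
eef_pos: [0.5487, -0.0651, 0.0876]
orientation: [-3.137, 0.001, 1.117]
contact_force: [0.1, 0.8, 0.9]
grip_width: 0.0597
```

```bash
python3 -c "
from h import *
go(.55,-.064,.030,1.12)
s=imaging.capture('side');cv2.imwrite('pics/s15.png',cv2.resize(s[120:240,270:390],None,fx=5,fy=5,interpolation=cv2.INTER_CUBIC)[:600])"
```

```text
t 27.12 pos [ 0.5487 -0.0651  0.0876] rpy [-3.137e+00  1.000e-03  1.117e+00] F [0.1 0.8 0.9] w 0.0597 q [-0.21  0.12  1.77 -0.    1.26  0.24]
units [0.08 0.05 2.88] turn -0.04
```

View pics/s15.png

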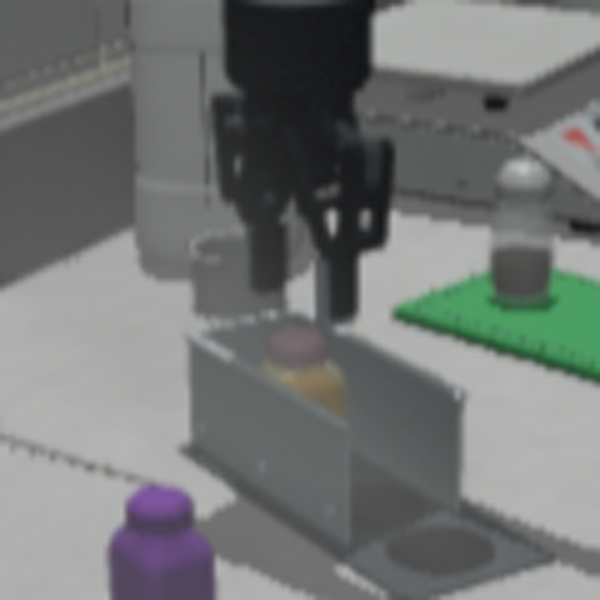

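The cap at crop (298,350) is centred between the fingertips at (265,290) and (340,315). I'll continue down.

Request:
play_rows(steps=[0.08,0.05,0.6,0,0,0,0.6,0,0,0,0.6,0,0,0,0,0])

```text
t: 27.68
eef_pos: [0.551, -0.0639, 0.0528]
orientation: [-3.139, 0.001, 1.117]
contact_force: [0.7, 1.4, 0.3]
grip_width: 0.0595
```

Request:
play_rows(steps=[0,0,0.6,0,0,0,0.5,0,0,0,0,0])

```text
t: 28.05
eef_pos: [0.5513, -0.0639, 0.0311]
orientation: [-3.139, 0.001, 1.117]
contact_force: [0.0, 0.7, 0.7]
grip_width: 0.0599
```

Request:
play_rows(steps=[0,0,0,0,0,0,0,0,0,0,0,0,0,0,0,0,0,0,0,0], hand=-1, grip_force=45)

```text
t: 28.68
eef_pos: [0.5526, -0.0642, 0.0329]
orientation: [3.141, -0.0, 1.117]
contact_force: [-0.3, 0.1, 3.1]
grip_width: 0.0364
```

```bash
python3 -c "
from h import *
go(.55,-.064,.030,1.12)
s=imaging.capture('side');cv2.imwrite('pics/s16.png',cv2.resize(s[120:240,270:390],None,fx=5,fy=5,interpolation=cv2.INTER_CUBIC)[:600])"
```

```text
t 28.68 pos [ 0.5526 -0.0642  0.0329] rpy [ 3.141 -0.     1.117] F [-0.3  0.1  3.1] w 0.0364 q [-0.21  0.2   1.79  0.    1.15  0.25]
units [-0.05 -0.12  0.15] turn -0.04
```

View pics/s16.png

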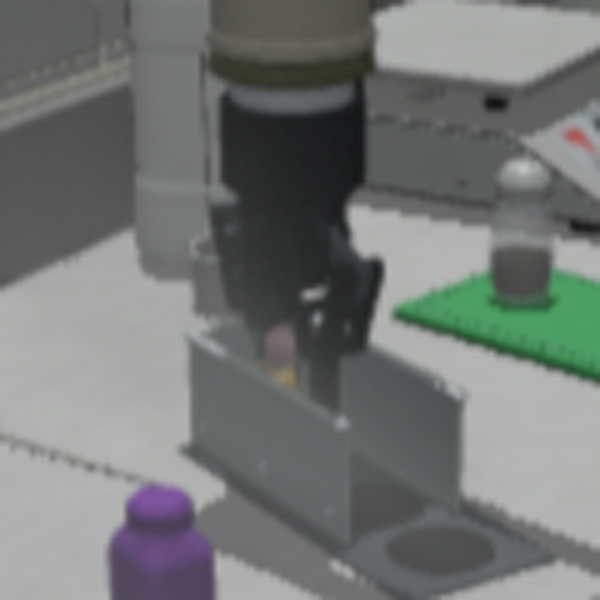

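Request:
play_rows(steps=[0,0,-0.3,0,0,0,-0.6,0,0,0,-0.9,0,0,0,-1,0,0,0,-0.9,0])

```text
t: 29.35
eef_pos: [0.5529, -0.0643, 0.1088]
orientation: [3.14, -0.0, 1.117]
contact_force: [0.2, -0.2, -0.6]
grip_width: 0.0366
```

Request:
play_rows(steps=[0,0,-0.9,0,0,0,-0.7,0,0,0,-0.3,0,0,0,0,0])

```text
t: 29.85
eef_pos: [0.5524, -0.0642, 0.1447]
orientation: [3.141, -0.0, 1.117]
contact_force: [0.9, 0.1, -0.6]
grip_width: 0.0364
```

```bash
python3 -c "
from h import *
go(.487,.3183,.14,1.117)
s=imaging.capture('side');cv2.imwrite('pics/s17.png',cv2.resize(s[120:240,270:390],None,fx=5,fy=5,interpolation=cv2.INTER_CUBIC)[:600])"
```

```text
t 29.85 pos [ 0.5524 -0.0642  0.1447] rpy [ 3.141 -0.     1.117] F [ 0.9  0.1 -0.6] w 0.0364 q [-0.21  0.07  1.71  0.    1.36  0.25]
units [ 15.76 -11.32   0.23] turn 0.00
```

View pics/s17.png

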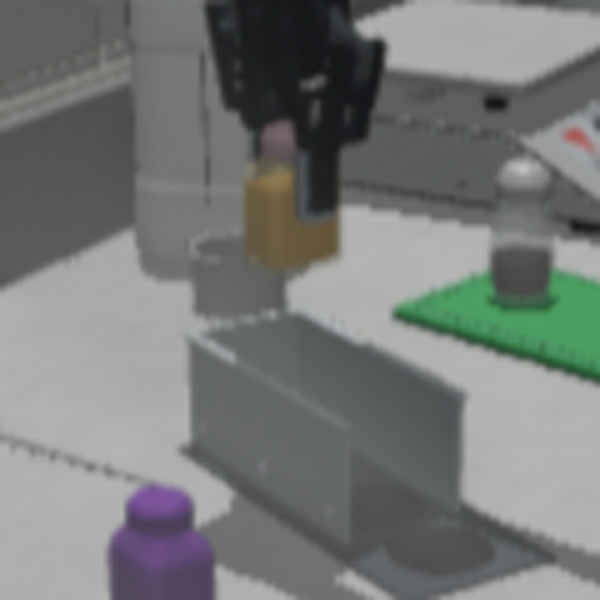

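The syrup jar is held upright (body at crop (290,215)). I'm moving it to the coaster.

Request:
play_rows(steps=[0.3,-0.2,0,0,0.6,-0.4,0,0,1,-0.7,0,0,1,-0.7,0,0,1,-0.7,0,0])

```text
t: 30.52
eef_pos: [0.5373, 0.0314, 0.1441]
orientation: [-3.141, 0.0, 1.118]
contact_force: [-0.1, 0.1, -0.9]
grip_width: 0.036
```

Request:
play_rows(steps=[1,-0.7,0,0,1,-0.7,0,0,1,-0.7,0,0,1,-0.7,0,0,1,-0.7,0,0])

```text
t: 31.15
eef_pos: [0.5179, 0.1519, 0.1442]
orientation: [-3.141, 0.0, 1.118]
contact_force: [1.1, 0.3, -1.6]
grip_width: 0.036
```

Request:
play_rows(steps=[1,-0.7,0,0,1,-0.7,0,0,1,-0.7,0,0,1,-0.8,0,0,1,-0.8,0,0])

```text
t: 31.78
eef_pos: [0.495, 0.2741, 0.1441]
orientation: [-3.141, 0.0, 1.118]
contact_force: [-0.2, 1.1, -0.9]
grip_width: 0.0362
```

```bash
python3 -c "
from h import *
go(.487,.3183,.045,1.117)"
```

```text
t 31.77 pos [0.495  0.2741 0.1441] rpy [-3.141  0.     1.118] F [-0.2  1.1 -0.9] w 0.0362 q [0.41 0.1  1.69 0.   1.36 0.87]
units [ 1.82 -1.32  4.95] turn 0.01
```

Request:
play_rows(steps=[1,-0.7,0.5,0,0.6,-0.4,1,0,0.2,-0.2,1,0,0,0,1,0,0,0,0.8,0])

```text
t: 32.4
eef_pos: [0.4879, 0.3152, 0.0563]
orientation: [-3.141, 0.002, 1.117]
contact_force: [0.0, -0.2, -0.0]
grip_width: 0.0367
```

Request:
play_rows(steps=[0,0,0.3,0,0,0,0,0])

```text
t: 32.65
eef_pos: [0.4885, 0.3158, 0.0521]
orientation: [-3.141, 0.001, 1.117]
contact_force: [0.8, -0.1, -1.3]
grip_width: 0.0367
```

```bash
python3 -c "
from h import *
go(.487,.3183,.036,1.117)
s=imaging.capture('side');cv2.imwrite('pics/s18.png',cv2.resize(s[200:320,200:320],None,fx=5,fy=5,interpolation=cv2.INTER_CUBIC)[:600])
s=imaging.capture('top');cv2.imwrite('pics/t18.png',cv2.resize(s[180:270,180:270],None,fx=6,fy=6,interpolation=cv2.INTER_CUBIC)[:600])
p=ctrl.read_state()['eef_pos'];
print(proj('side',[[p[0],p[1],p[2]-.028]]))
print(proj('side',[[.487,.3183,.008]]))"
```

```text
t 32.65 pos [0.4885 0.3158 0.0521] rpy [-3.141e+00  1.000e-03  1.117e+00] F [ 0.8 -0.1 -1.3] w 0.0367 q [0.49 0.24 1.71 0.   1.2  0.94]
units [ 0.08 -0.12  0.81] turn -0.01
[[255.49264733 277.22159838]]
[[256.34933524 285.58760676]]
```

View pics/s18.png

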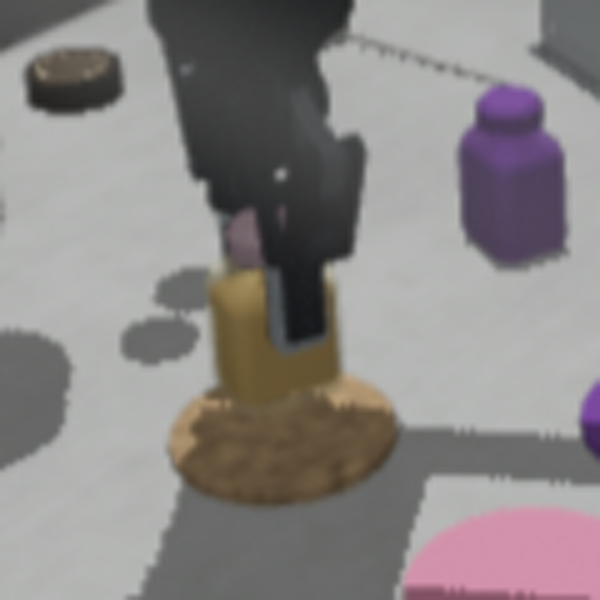

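View pics/t18.png

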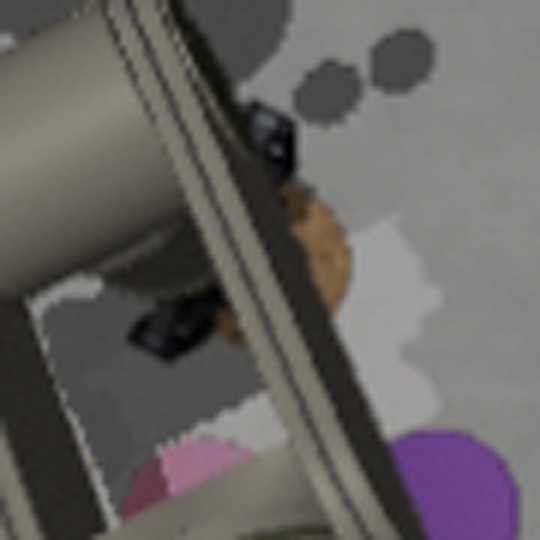

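The jar's base spans crop columns 222–342 (centre 282), against 277 predicted for the tool centre, so it is within about 2–3 mm. I'll lower and release.

Request:
play_rows(steps=[0.1,-0.1,0.3,0,0,0,0.25,0,0,0,0.1,0,0,0,0,0])

```text
t: 33.25
eef_pos: [0.4874, 0.3188, 0.0392]
orientation: [-3.141, 0.0, 1.117]
contact_force: [-0.4, -0.7, -0.9]
grip_width: 0.0367
```

Request:
play_rows(steps=[0,0,0.1,0,0,0,0,0])

```text
t: 33.5
eef_pos: [0.4876, 0.3189, 0.0374]
orientation: [-3.142, 0.0, 1.117]
contact_force: [0.4, 0.2, -0.4]
grip_width: 0.0365
```

Request:
play_rows(steps=[0,0,0.05,0,0,0,0,0])

```text
t: 33.75
eef_pos: [0.4876, 0.3189, 0.0365]
orientation: [-3.142, 0.0, 1.117]
contact_force: [-0.1, -0.0, -0.5]
grip_width: 0.0363
```

Request:
play_rows(steps=[0,0,0.06,0,0,0,0,0])

```text
t: 34.0
eef_pos: [0.4878, 0.319, 0.0359]
orientation: [3.141, -0.0, 1.117]
contact_force: [-1.9, -1.4, 4.0]
grip_width: 0.0366
```

Request:
play_rows(steps=[0,0,0.05,0,0,0,0,0])

```text
t: 34.25
eef_pos: [0.4879, 0.3191, 0.0359]
orientation: [3.141, -0.0, 1.117]
contact_force: [-6.2, -2.7, 14.6]
grip_width: 0.0364
```

Request:
play_rows(steps=[0,0,-0.05,0,0,0,0,0])

```text
t: 34.5
eef_pos: [0.4879, 0.3191, 0.0359]
orientation: [3.141, -0.001, 1.117]
contact_force: [-2.2, -0.7, 6.6]
grip_width: 0.0363
```

Request:
play_rows(steps=[0,0,0,0,0,0,0,0,0,0,0,0,0,0,0,0], hand=0.5)

```text
t: 35.0
eef_pos: [0.4875, 0.3189, 0.0351]
orientation: [-3.141, 0.0, 1.117]
contact_force: [-0.3, -0.6, 0.4]
grip_width: 0.0638
```

Request:
play_rows(steps=[0,0,-0.5,0,0,0,-1,0,0,0,-1,0,0,0,-1,0,0,0,-1,0])

```text
t: 35.62
eef_pos: [0.4879, 0.3191, 0.1274]
orientation: [3.141, -0.001, 1.117]
contact_force: [0.4, -0.8, 0.5]
grip_width: 0.0638
```

```bash
python3 -c "
from h import *
go(.5518,-.3394,.15,1.109)
s=imaging.capture('side');cv2.imwrite('pics/s19.png',cv2.resize(s[200:320,200:320],None,fx=5,fy=5,interpolation=cv2.INTER_CUBIC)[:600])
print(proj('side',[[.487,.3183,.082]]))"
```

```text
t 35.62 pos [0.4879 0.3191 0.1274] rpy [ 3.141e+00 -1.000e-03  1.117e+00] F [ 0.4 -0.8  0.5] w 0.0638 q [0.49 0.16 1.65 0.   1.33 0.94]
units [-28.19  17.3   -1.15] turn 0.10
[[253.68506039 252.4180028 ]]
```

View pics/s19.png

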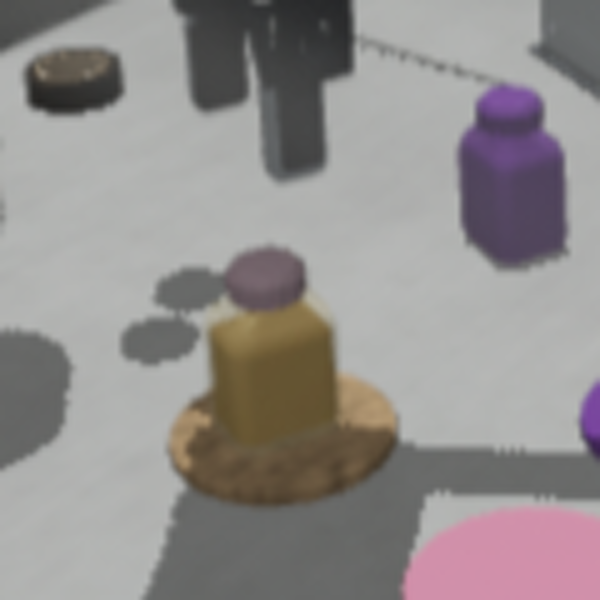

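The syrup jar stands centred on the cork; its cap is at crop (268,262), exactly where predicted. Now the shaker.

Request:
play_rows(steps=[-1,0.6,-0.4,0,-1,0.6,-0.4,0,-1,0.6,-0.4,0,-1,0.6,0,0,-1,0.6,0,0])

```text
t: 36.3
eef_pos: [0.4978, 0.202, 0.1497]
orientation: [3.141, -0.0, 1.117]
contact_force: [0.2, -0.1, -0.6]
grip_width: 0.0642
```

Request:
play_rows(steps=[-1,0.6,0,0,-1,0.6,0,0,-1,0.6,0,0,-1,0.6,0,0,-1,0.6,0,0])

```text
t: 36.92
eef_pos: [0.5078, 0.0858, 0.1495]
orientation: [3.141, -0.0, 1.117]
contact_force: [0.3, 0.5, -1.2]
grip_width: 0.0638
```

```bash
python3 -c "
from h import *
go(.5518,-.3394,.15,1.109)
s=imaging.capture('top');cv2.imwrite('pics/t20.png',cv2.resize(s[180:270,180:270],None,fx=6,fy=6,interpolation=cv2.INTER_CUBIC)[:600])
print((proj('top',[[.487,.3183,.082],[.487,.3183,.008]])-180)*6)"
```

```text
t 36.92 pos [0.5078 0.0858 0.1495] rpy [ 3.141 -0.     1.117] F [ 0.3  0.5 -1.2] w 0.0638 q [ 0.07 -0.05  1.82 -0.    1.37  0.52]
units [-18.15  11.29  -0.02] turn 0.10
[[233.75629051 248.05856236]
 [262.9497112  263.3201962 ]]
```

View pics/t20.png

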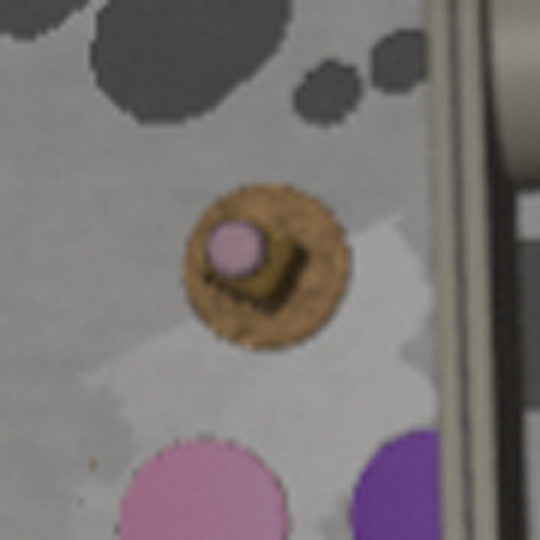

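The top view confirms it: the cap is at crop (236,249), against (236,250) predicted with the half-pixel offset.

Request:
play_rows(steps=[-1,0.62,0,0,-1,0.62,0,0,-1,0.62,0,0,-1,0.62,0,0,-1,0.62,0,0])

```text
t: 37.6
eef_pos: [0.5198, -0.0311, 0.1495]
orientation: [3.142, -0.0, 1.117]
contact_force: [-0.4, 0.4, -0.2]
grip_width: 0.0638
```

Request:
play_rows(steps=[-1,0.62,0,0,-1,0.62,0,0,-1,0.62,0,0,-1,0.62,0,0,-1,0.62,0,0])

```text
t: 38.22
eef_pos: [0.5317, -0.1481, 0.1495]
orientation: [-3.142, -0.0, 1.117]
contact_force: [0.3, -0.0, 0.2]
grip_width: 0.0642
```

Request:
play_rows(steps=[-1,0.62,0,0,-1,0.62,0,0,-1,0.62,0,0,-1,0.62,0,0,-1,0.62,0,0])

```text
t: 38.85
eef_pos: [0.5437, -0.2661, 0.1492]
orientation: [-3.142, -0.0, 1.117]
contact_force: [-0.5, -0.0, 0.1]
grip_width: 0.0642
```

Request:
play_rows(steps=[-1,0.62,0,0,-1,0.62,0,0,-1,0.6,0,0,-0.2,0.1,0,0.1,0,0,0,0])

```text
t: 39.48
eef_pos: [0.5502, -0.3392, 0.149]
orientation: [-3.141, -0.0, 1.108]
contact_force: [-0.4, -0.1, 0.2]
grip_width: 0.0641
```

```bash
python3 -c "
from h import *
go(.5518,-.3394,.0425,1.109)
s=imaging.capture('side');cv2.imwrite('pics/s21.png',cv2.resize(s[90:230,330:470],None,fx=5,fy=5,interpolation=cv2.INTER_CUBIC)[:600])"
```

```text
t 39.48 pos [ 0.5502 -0.3392  0.149 ] rpy [-3.141 -0.     1.108] F [-0.4 -0.1  0.2] w 0.0641 q [-0.63  0.3   1.44  0.    1.4  -0.17]
units [0.03 0.08 5.32] turn -0.01
```

View pics/s21.png

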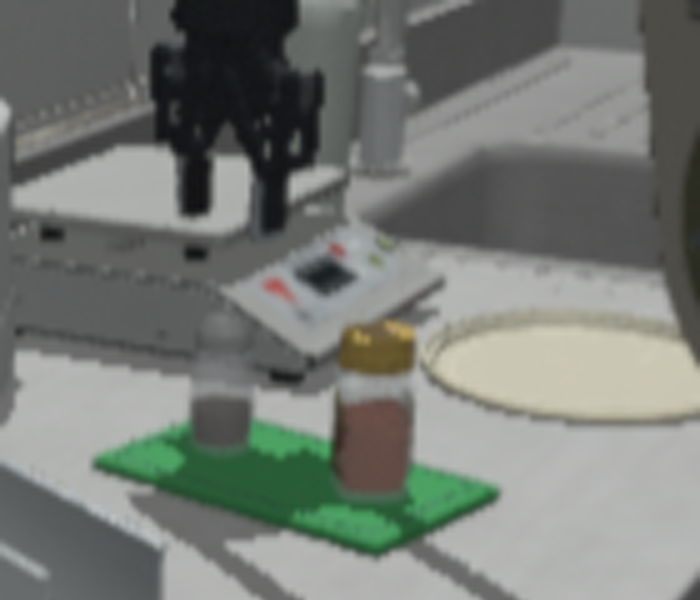

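Request:
play_rows(steps=[0.03,0.08,0.7,0,0,0,1,0,0,0,1,0,0,0,0.8,0,0,0,0,0])

```text
t: 40.15
eef_pos: [0.5507, -0.3382, 0.0765]
orientation: [-3.137, -0.001, 1.109]
contact_force: [0.4, -0.3, 0.8]
grip_width: 0.0638
```

Request:
play_rows(steps=[0,0,0.8,0,0,0,0.7,0,0,0,0.3,0,0,0,0,0])

```text
t: 40.65
eef_pos: [0.5516, -0.339, 0.0424]
orientation: [-3.14, -0.0, 1.109]
contact_force: [-0.1, 0.4, -0.7]
grip_width: 0.0641
```

```bash
python3 -c "
from h import *
go(.5518,-.3394,.0425,1.109)"
```

```text
t 40.65 pos [ 0.5516 -0.339   0.0424] rpy [-3.14  -0.     1.109] F [-0.1  0.4 -0.7] w 0.0641 q [-0.63  0.41  1.51  0.    1.22 -0.17]
units [-0.02  0.02 -0.  ] turn 0.00
```

Request:
play_rows(steps=[0,0,0,0,0,0,0,0,0,0,0,0,0,0,0,0,0,0,0,0], hand=-1, grip_force=45)

```text
t: 41.28
eef_pos: [0.5528, -0.3398, 0.0444]
orientation: [3.14, 0.0, 1.109]
contact_force: [-0.1, 0.2, 6.4]
grip_width: 0.0382
```

Request:
play_rows(steps=[0,0,-0.2,0,0,0,-0.6,0,0,0,-0.6,0,0,0,0,0])

```text
t: 41.78
eef_pos: [0.5532, -0.3401, 0.0734]
orientation: [3.138, 0.001, 1.109]
contact_force: [0.2, -0.9, -1.0]
grip_width: 0.0384
```

```bash
python3 -c "
from h import *
go(.5518,-.3394,.145,1.109)
s=imaging.capture('side');cv2.imwrite('pics/s22.png',cv2.resize(s[90:230,330:470],None,fx=5,fy=5,interpolation=cv2.INTER_CUBIC)[:600])"
```

```text
t 41.77 pos [ 0.5532 -0.3401  0.0734] rpy [3.138e+00 1.000e-03 1.109e+00] F [ 0.2 -0.9 -1. ] w 0.0384 q [-0.63  0.38  1.49  0.    1.27 -0.17]
units [-0.   -0.07 -3.58] turn 0.00
```

View pics/s22.png

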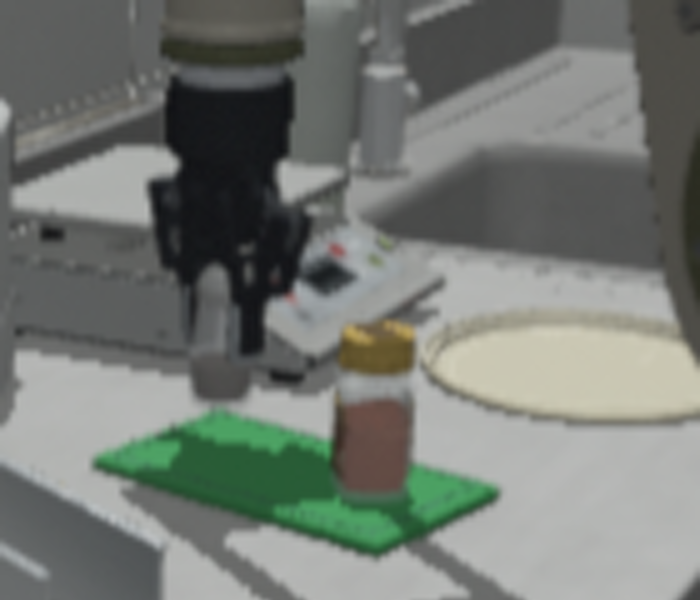

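The shaker is lifted upright with the same grip width as before, so I'm returning it to the TCP where it was gripped in the rack, (0.489, -0.033).

Request:
play_rows(steps=[0,0,-0.6,0,0,0,-1,0,0,0,-1,0,0,0,-0.8,0,0,0,-0.3,0])

```text
t: 42.45
eef_pos: [0.5529, -0.3399, 0.1477]
orientation: [3.139, 0.001, 1.109]
contact_force: [1.0, -0.4, -1.3]
grip_width: 0.038
```

```bash
python3 -c "
from h import *
go(.4892,-.0332,.145,1.109)"
```

```text
t 42.45 pos [ 0.5529 -0.3399  0.1477] rpy [3.139e+00 1.000e-03 1.109e+00] F [ 1.  -0.4 -1.3] w 0.0380 q [-0.63  0.31  1.44 -0.    1.39 -0.17]
units [12.31 -9.68  0.1 ] turn 0.00
```

Request:
play_rows(steps=[0.3,-0.25,0,0,0.7,-0.5,0,0,0.9,-0.7,0,0,0.9,-0.7,0,0,0.9,-0.7,0,0])

```text
t: 43.08
eef_pos: [0.533, -0.2454, 0.144]
orientation: [-3.139, -0.0, 1.11]
contact_force: [-0.5, 0.2, -0.1]
grip_width: 0.0378
```

Request:
play_rows(steps=[0.9,-0.7,0,0,0.9,-0.7,0,0,0.9,-0.7,0,0,0.9,-0.7,0,0,0.9,-0.7,0,0])

```text
t: 43.7
eef_pos: [0.5111, -0.1344, 0.1453]
orientation: [3.141, -0.0, 1.109]
contact_force: [-0.4, -0.7, -0.4]
grip_width: 0.0381
```

Request:
play_rows(steps=[0.9,-0.7,0,0,0.9,-0.7,0,0,0.9,-0.7,0,0,0.7,-0.6,0,0,0.5,-0.4,0,0])

```text
t: 44.32
eef_pos: [0.4903, -0.0373, 0.1453]
orientation: [3.141, -0.0, 1.11]
contact_force: [0.2, 0.1, -0.9]
grip_width: 0.038
```

Request:
play_rows(steps=[0.1,-0.2,0,0,0,0,0,0])

```text
t: 44.58
eef_pos: [0.4879, -0.035, 0.1453]
orientation: [3.141, 0.0, 1.109]
contact_force: [-0.6, -0.5, -1.6]
grip_width: 0.0381
```

```bash
python3 -c "
from h import *
go(.4892,-.0332,.038,1.109)"
```

```text
t 44.58 pos [ 0.4879 -0.035   0.1453] rpy [3.141 0.    1.109] F [-0.6 -0.5 -1.6] w 0.0381 q [-0.18 -0.11  1.89 -0.    1.36  0.29]
units [0.11 0.02 5.37] turn 0.00
```

Request:
play_rows(steps=[0.1,0,0.4,0,0,0,0.8,0,0,0,0.8,0,0,0,0.4,0,0,0,0,0])

```text
t: 45.2
eef_pos: [0.488, -0.033, 0.096]
orientation: [-3.139, 0.001, 1.109]
contact_force: [-0.5, -0.1, -0.7]
grip_width: 0.0384
```

```bash
python3 -c "
from h import *
go(.4892,-.0332,.038,1.109)
s=imaging.capture('side');cv2.imwrite('pics/s23.png',cv2.resize(s[130:250,280:400],None,fx=5,fy=5,interpolation=cv2.INTER_CUBIC))"
```

```text
t 45.20 pos [ 0.488 -0.033  0.096] rpy [-3.139e+00  1.000e-03  1.109e+00] F [-0.5 -0.1 -0.7] w 0.0384 q [-0.17 -0.06  1.94 -0.    1.27  0.29]
units [0.02 0.06 2.9 ] turn 0.00
```

View pics/s23.png

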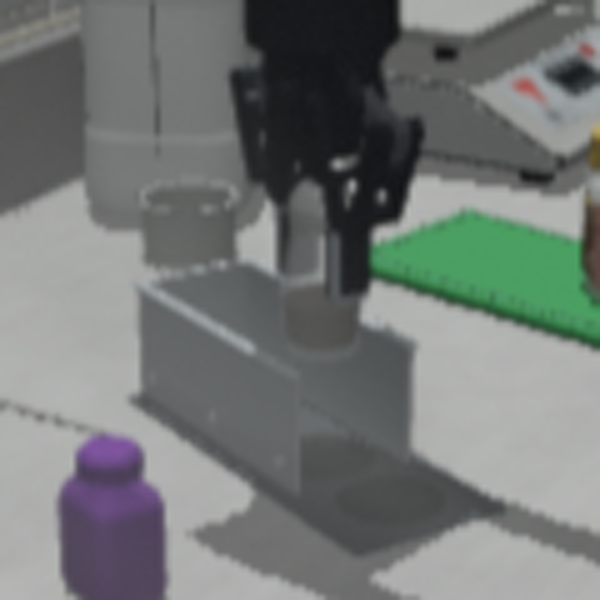

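The shaker's base (crop (322,340)) is above the middle disc (~(330,450)) and inside the walls, so I'm lowering it.

Request:
play_rows(steps=[0.02,0.03,0.4,0,0,0,0.7,0,0,0,0.7,0,0,0,0.4,0,0,0,0.3,0])

```text
t: 45.88
eef_pos: [0.4892, -0.0329, 0.0464]
orientation: [-3.141, 0.0, 1.109]
contact_force: [0.4, 0.7, -0.9]
grip_width: 0.0378
```

Request:
play_rows(steps=[0,0,0.15,0,0,0,0.1,0,0,0,0,0])

```text
t: 46.25
eef_pos: [0.4897, -0.033, 0.0424]
orientation: [3.141, -0.0, 1.109]
contact_force: [-0.2, -0.6, -0.6]
grip_width: 0.0378
```

Request:
play_rows(steps=[0,0,0.06,0,0,0,0,0])

```text
t: 46.5
eef_pos: [0.4897, -0.033, 0.0412]
orientation: [3.141, -0.0, 1.109]
contact_force: [-0.6, 0.5, -0.9]
grip_width: 0.038
```

Request:
play_rows(steps=[0,0,0.05,0,0,0,0,0])

```text
t: 46.75
eef_pos: [0.4895, -0.033, 0.04]
orientation: [-3.141, 0.0, 1.109]
contact_force: [-0.1, 0.2, -0.4]
grip_width: 0.038
```

Request:
play_rows(steps=[0,0,0.06,0,0,0,0,0])

```text
t: 47.0
eef_pos: [0.4894, -0.033, 0.0387]
orientation: [-3.141, 0.0, 1.109]
contact_force: [0.5, -0.9, 0.0]
grip_width: 0.0378
```

Request:
play_rows(steps=[0,0,0.04,0,0,0,0,0])

```text
t: 47.25
eef_pos: [0.4895, -0.033, 0.038]
orientation: [-3.141, 0.0, 1.109]
contact_force: [0.1, 0.7, -0.8]
grip_width: 0.0383
```

Request:
play_rows(steps=[0,0,0.04,0,0,0,0,0])

```text
t: 47.5
eef_pos: [0.4897, -0.033, 0.0374]
orientation: [3.141, -0.0, 1.109]
contact_force: [-0.3, 0.3, 1.5]
grip_width: 0.0382
```

Request:
play_rows(steps=[0,0,0.03,0,0,0,0,0])

```text
t: 47.75
eef_pos: [0.4897, -0.033, 0.0374]
orientation: [3.141, -0.0, 1.109]
contact_force: [-4.9, -0.5, 6.8]
grip_width: 0.0378
```

Request:
play_rows(steps=[0,0,0,0,0,0,0,0,0,0,0,0,0,0,0,0], hand=0.6)

```text
t: 48.25
eef_pos: [0.4895, -0.033, 0.0366]
orientation: [-3.141, 0.0, 1.109]
contact_force: [-0.1, -0.0, -0.2]
grip_width: 0.0686
```

Request:
play_rows(steps=[0,0,-0.5,0,0,0,-1,0,0,0,-1,0,0,0,-1,0,0,0,-1,0])

```text
t: 48.88
eef_pos: [0.4898, -0.033, 0.1282]
orientation: [3.141, -0.0, 1.109]
contact_force: [0.0, 0.0, 0.3]
grip_width: 0.0682
```

Request:
play_rows(steps=[0,0,-0.9,0,0,0,0,0], hand=1)

```text
t: 49.12
eef_pos: [0.4909, -0.0332, 0.1468]
orientation: [3.138, -0.001, 1.109]
contact_force: [-0.2, -0.2, -0.3]
grip_width: 0.0853
```

```bash
python3 -c "
from h import *
go(.4436,-.3161,.15,-.463)
plan(.4436,-.3161,.15,-.463,20)
s=imaging.capture('side');cv2.imwrite('pics/s24.png',cv2.resize(s[130:250,280:400],None,fx=5,fy=5,interpolation=cv2.INTER_CUBIC))"
```

```text
t 49.12 pos [ 0.4909 -0.0332  0.1468] rpy [ 3.138e+00 -1.000e-03  1.109e+00] F [-0.2 -0.2 -0.3] w 0.0853 q [-0.17 -0.11  1.89  0.    1.36  0.29]
units [-13.72   4.18  -0.16] turn 19.65
[-0.69, 0.21, -0.01, 0.98] [-0.67, 0.26, -0.01, 0.98] [-0.64, 0.31, -0.01, 0.98] [-0.62, 0.36, -0.01, 0.98] [-0.59, 0.41, -0.01, 0.98]
[-0.55, 0.46, -0.01, 0.98] [-0.52, 0.5, -0.01, 0.98] [-0.48, 0.54, -0.01, 0.98] [-0.43, 0.57, -0.01, 0.98] [-0.39, 0.6, -0.01, 0.98]
[-0.34, 0.63, -0.01, 0.98] [-0.29, 0.66, -0.01, 0.98] [-0.23, 0.68, -0.01, 0.98] [-0.18, 0.69, -0.01, 0.98] [-0.12, 0.71, -0.01, 0.98]
[-0.07, 0.71, -0.01, 0.98] [-0.01, 0.72, -0.01, 0.98] [0.04, 0.72, -0.01, 0.98] [0.1, 0.71, -0.01, 0.98] [0.16, 0.7, -0.01, 0.98]
```

View pics/s24.png

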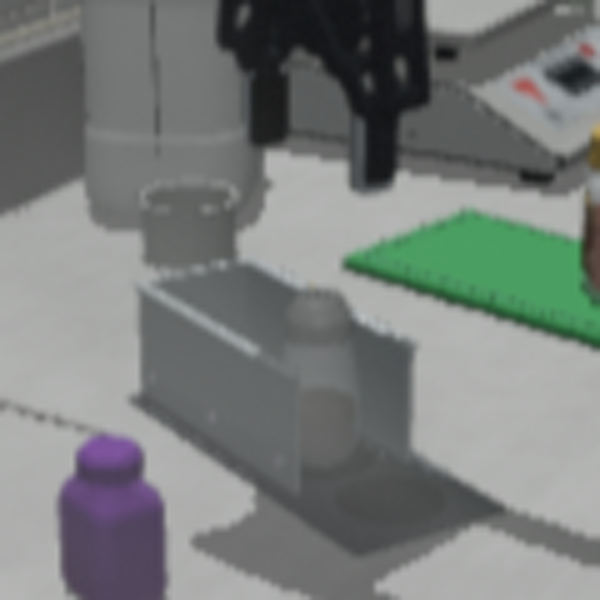

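The shaker is back upright in the middle place. Its dome is at image (343.6,191), the same as at the start within a pixel. Next is the spice jar.

Request:
play_rows(steps=[-0.69,0.21,0,1,-0.67,0.26,0,1,-0.64,0.31,0,1,-0.62,0.36,0,1,-0.59,0.41,0,1])

```text
t: 49.8
eef_pos: [0.4764, -0.1039, 0.1433]
orientation: [-3.14, 0.001, 0.707]
contact_force: [0.9, 0.1, 0.5]
grip_width: 0.0852
```

Request:
play_rows(steps=[-0.55,0.46,0,1,-0.52,0.5,0,1,-0.48,0.54,0,1,-0.43,0.57,0,1,-0.39,0.6,0,1])

```text
t: 50.42
eef_pos: [0.4638, -0.1745, 0.1433]
orientation: [-3.14, 0.002, 0.307]
contact_force: [-0.0, -0.5, -0.2]
grip_width: 0.0856
```

Request:
play_rows(steps=[-0.34,0.63,0,1,-0.29,0.66,0,1,-0.23,0.68,0,1,-0.18,0.69,0,1,-0.12,0.71,0,1])

```text
t: 51.05
eef_pos: [0.4509, -0.2449, 0.1432]
orientation: [-3.14, 0.002, -0.093]
contact_force: [0.3, 0.5, 0.2]
grip_width: 0.0856
```

Request:
play_rows(steps=[-0.07,0.71,0,1,0,0.7,0,1,0.04,0.7,0,1,0.1,0.7,0,1,0.1,0.6,0,0.65])

```text
t: 51.68
eef_pos: [0.4376, -0.3122, 0.1434]
orientation: [-3.141, 0.002, -0.465]
contact_force: [0.4, -0.3, 0.2]
grip_width: 0.0855
```

```bash
python3 -c "
from h import *
go(.4436,-.3161,.051,-.463)
s=imaging.capture('side');cv2.imwrite('pics/s25.png',cv2.resize(s[90:210,330:470],None,fx=5,fy=5,interpolation=cv2.INTER_CUBIC))
print((proj('side',[[.4436,-.3161,.112],[.4436,-.3161,.012]])-[330,90])*5)"
```

```text
t 51.67 pos [ 0.4376 -0.3122  0.1434] rpy [-3.141e+00  2.000e-03 -4.650e-01] F [ 0.4 -0.3  0.2] w 0.0855 q [-0.72  0.02  1.76  0.    1.36  1.32]
units [0.36 0.04 4.62] turn -0.02
[[372.82722178 331.58121008]
 [363.96179548 490.80748749]]
```

View pics/s25.png

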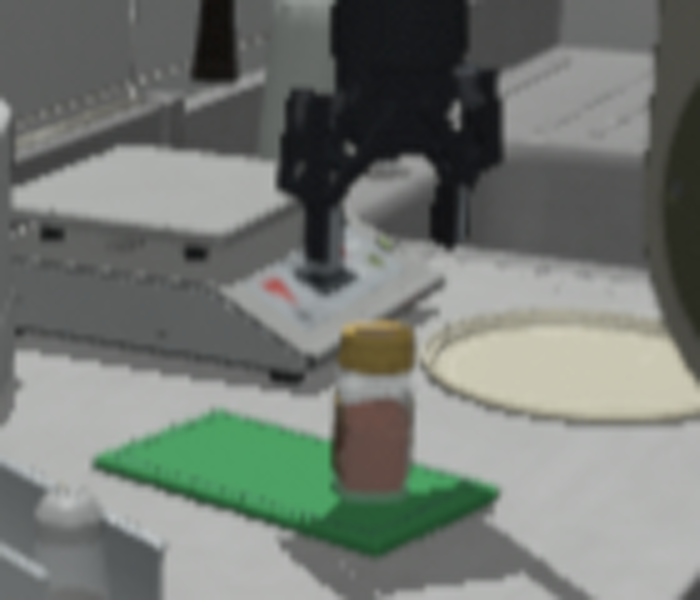

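```bash
python3 -c "
from h import *
o=lambda p:(np.array(p)+.5)/5-.5+[330,90]
print(ray('side',o([377,333]),.112),ray('side',o([372,490]),.012))
# same estimator on original pic (cap & base), crop 6x at 280,155
print(ray('side',(np.array([468,225])+.5)/6-.5+[280,155],.105))
s=imaging.capture('top');cv2.imwrite('pics/t25.png',cv2.resize(s[180:270,380:470],None,fx=6,fy=6,interpolation=cv2.INTER_CUBIC))
"
```

```text
[[ 0.44294685 -0.31781824  0.112     ]] [[ 0.44229868 -0.32236329  0.012     ]]
[[ 0.43638067 -0.00761393  0.105     ]]
```

View pics/t25.png

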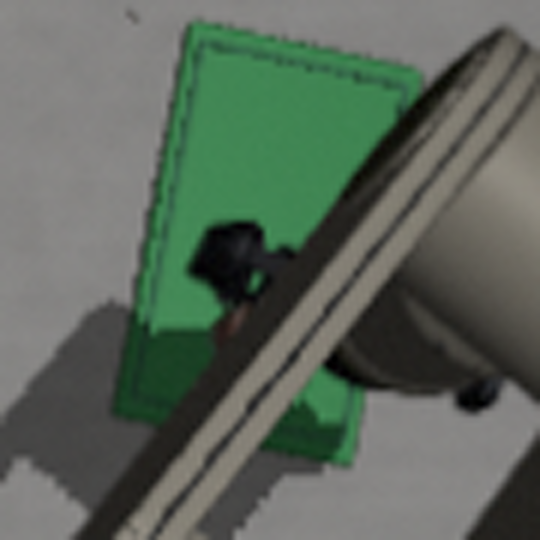

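The jar's measured position agrees with the release pose to about 1–2 mm, so I'm descending onto it.

Request:
play_rows(steps=[0.35,0.05,0.6,0,0,0,1,0,0,0,1,0,0,0,0.8,0,0,0,0,0])

```text
t: 52.4
eef_pos: [0.4432, -0.315, 0.0746]
orientation: [-3.141, 0.003, -0.462]
contact_force: [-0.7, 0.6, -0.1]
grip_width: 0.0852
```

Request:
play_rows(steps=[0,0,0.6,0,0,0,0.5,0,0,0,0.1,0,0,0,0,0])

```text
t: 52.9
eef_pos: [0.4441, -0.3162, 0.0526]
orientation: [-3.142, 0.0, -0.463]
contact_force: [-0.3, -0.2, -0.3]
grip_width: 0.0851
```

```bash
python3 -c "
from h import *
go(.4436,-.3163,.051,-.463)
s=imaging.capture('side');cv2.imwrite('pics/s26.png',cv2.resize(s[90:210,330:470],None,fx=5,fy=5,interpolation=cv2.INTER_CUBIC))"
```

```text
t 52.90 pos [ 0.4441 -0.3162  0.0526] rpy [-3.142  0.    -0.463] F [-0.3 -0.2 -0.3] w 0.0851 q [-0.71  0.15  1.81  0.    1.18  1.32]
units [-0.02  0.01  0.08] turn 0.00
```

View pics/s26.png

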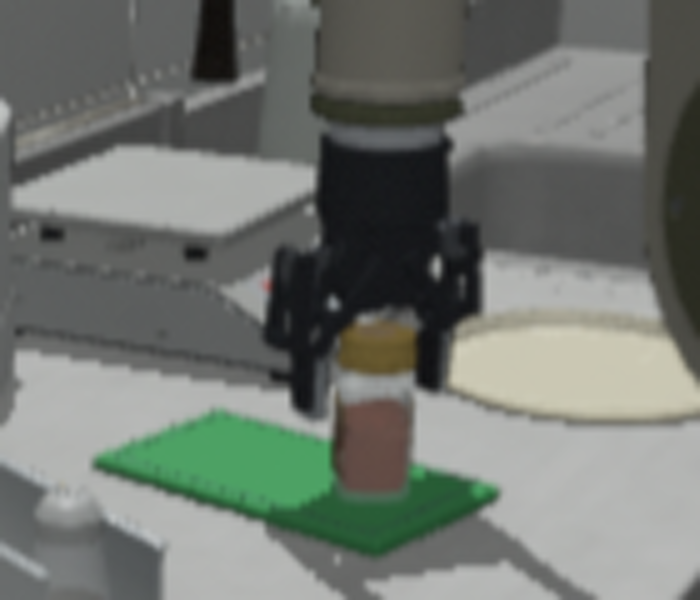

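Request:
play_rows(steps=[0,0,0,0,0,0,0,0,0,0,0,0,0,0,0,0,0,0,0,0], hand=-1, grip_force=60)

```text
t: 53.58
eef_pos: [0.4447, -0.3167, 0.0535]
orientation: [3.141, -0.002, -0.463]
contact_force: [0.7, 0.2, 5.2]
grip_width: 0.0483
```

Request:
play_rows(steps=[0,0,0,0,0,0,-0.2,0,0,0,-0.4,0,0,0,-0.4,0,0,0,-0.2,0])

```text
t: 54.2
eef_pos: [0.4445, -0.3165, 0.0776]
orientation: [3.141, -0.001, -0.463]
contact_force: [0.5, -0.0, -1.8]
grip_width: 0.0488
```

```bash
python3 -c "
from h import *
go(.4436,-.3163,.15,-.463)
s=imaging.capture('side');cv2.imwrite('pics/s27.png',cv2.resize(s[90:210,330:470],None,fx=5,fy=5,interpolation=cv2.INTER_CUBIC))"
```

```text
t 54.20 pos [ 0.4445 -0.3165  0.0776] rpy [ 3.141e+00 -1.000e-03 -4.630e-01] F [ 0.5 -0.  -1.8] w 0.0488 q [-0.71  0.11  1.8   0.    1.23  1.32]
units [-0.04  0.01 -3.62] turn 0.00
```

View pics/s27.png

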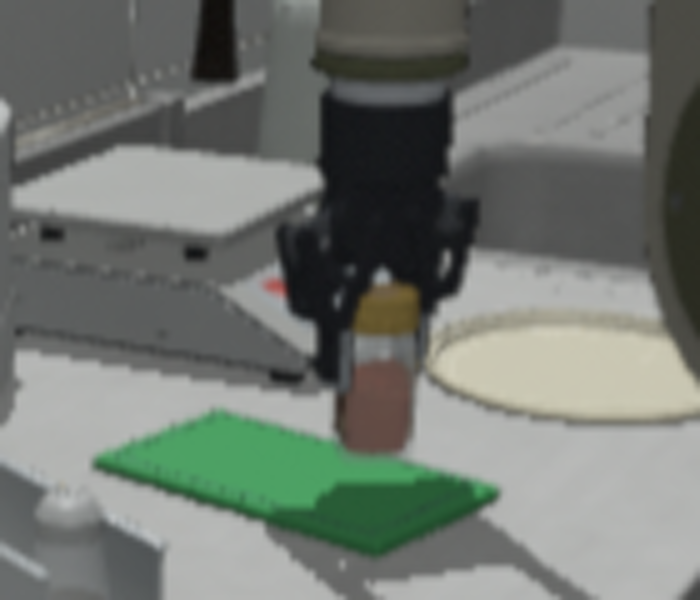

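Request:
play_rows(steps=[0,0,-0.5,0,0,0,-0.9,0,0,0,-0.9,0,0,0,-0.9,0,0,0,-0.5,0])

```text
t: 54.88
eef_pos: [0.4448, -0.3168, 0.1529]
orientation: [3.141, -0.002, -0.463]
contact_force: [0.4, -0.1, -2.3]
grip_width: 0.0487
```

```bash
python3 -c "
from h import *
go(.437,-.0062,.15,-.463)"
```

```text
t 54.88 pos [ 0.4448 -0.3168  0.1529] rpy [ 3.141e+00 -2.000e-03 -4.630e-01] F [ 0.4 -0.1 -2.3] w 0.0487 q [-0.71  0.03  1.74  0.    1.37  1.32]
units [ -7.28 -13.72   0.12] turn 0.00
```

Request:
play_rows(steps=[-0.15,-0.3,0,0,-0.3,-0.6,0,0,-0.5,-0.9,0,0,-0.5,-0.9,0,0,-0.5,-0.9,0,0])

```text
t: 55.5
eef_pos: [0.4411, -0.2325, 0.1504]
orientation: [-3.141, 0.0, -0.462]
contact_force: [0.7, 0.7, -2.6]
grip_width: 0.0488
```

Request:
play_rows(steps=[-0.5,-0.9,0,0,-0.5,-0.9,0,0,-0.5,-0.9,0,0,-0.5,-0.9,0,0,-0.5,-0.9,0,0])

```text
t: 56.12
eef_pos: [0.4367, -0.1302, 0.1508]
orientation: [-3.142, -0.0, -0.463]
contact_force: [-0.7, -0.2, -1.5]
grip_width: 0.0484
```

Request:
play_rows(steps=[-0.5,-0.9,0,0,-0.5,-0.9,0,0,-0.5,-0.9,0,0,-0.5,-0.9,0,0,-0.4,-0.7,0,0])

```text
t: 56.75
eef_pos: [0.432, -0.0318, 0.1507]
orientation: [-3.142, -0.0, -0.462]
contact_force: [0.1, -1.0, -1.9]
grip_width: 0.0484
```

```bash
python3 -c "
from h import *
go(.437,-.0062,.15,-.463)"
```

```text
t 56.75 pos [ 0.432  -0.0318  0.1507] rpy [-3.142 -0.    -0.462] F [ 0.1 -1.  -1.9] w 0.0484 q [-0.19 -0.29  2.03  0.    1.4   1.84]
units [-0.35 -1.26  0.04] turn 0.01
```

Request:
play_rows(steps=[-0.2,-0.5,0,0,-0.1,-0.4,0,0,0,-0.1,0,0,0,0,0,0])

```text
t: 57.25
eef_pos: [0.4359, -0.0128, 0.1506]
orientation: [3.141, 0.0, -0.463]
contact_force: [0.8, -0.1, -1.9]
grip_width: 0.0481
```

```bash
python3 -c "
from h import *
go(.437,-.0062,.0454,-.463)
s=imaging.capture('side');cv2.imwrite('pics/s28.png',cv2.resize(s[110:240,290:410],None,fx=4.6,fy=4.6,interpolation=cv2.INTER_CUBIC))"
```

```text
t 57.25 pos [ 0.4359 -0.0128  0.1506] rpy [ 3.141  0.    -0.463] F [ 0.8 -0.1 -1.9] w 0.0481 q [-0.15 -0.28  2.02 -0.    1.39  1.89]
units [-0.1  -0.32  5.26] turn 0.00
```

View pics/s28.png

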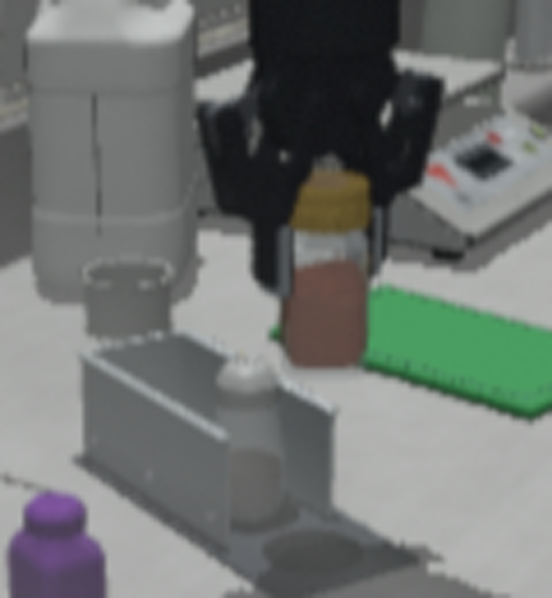

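The jar is nearly vertical (cap at (333,200), base at (325,360)), with the front disc at (315,550) still to be centred under. I'll trim and descend.

Request:
play_rows(steps=[-0.1,-0.3,0,0,0,0,0.6,0,0,0,0.9,0,0,0,0.9,0,0,0,0.5,0])

```text
t: 57.92
eef_pos: [0.4357, -0.0062, 0.0909]
orientation: [3.141, 0.002, -0.463]
contact_force: [0.4, 0.5, -1.4]
grip_width: 0.0485
```

Request:
play_rows(steps=[0,0,0.7,0,0,0,0.7,0,0,0,0.3,0,0,0,0,0])

```text
t: 58.42
eef_pos: [0.4364, -0.0063, 0.0582]
orientation: [3.141, 0.001, -0.463]
contact_force: [0.1, 0.2, -1.8]
grip_width: 0.0481
```

```bash
python3 -c "
from h import *
go(.437,-.0062,.0454,-.463)
s=imaging.capture('side');cv2.imwrite('pics/s29.png',cv2.resize(s[110:240,290:410],None,fx=4.6,fy=4.6,interpolation=cv2.INTER_CUBIC))"
```

```text
t 58.42 pos [ 0.4364 -0.0063  0.0582] rpy [ 3.141e+00  1.000e-03 -4.630e-01] F [ 0.1  0.2 -1.8] w 0.0481 q [-0.13 -0.16  2.11 -0.    1.2   1.9 ]
units [ 0.03 -0.02  0.64] turn 0.00
```

View pics/s29.png

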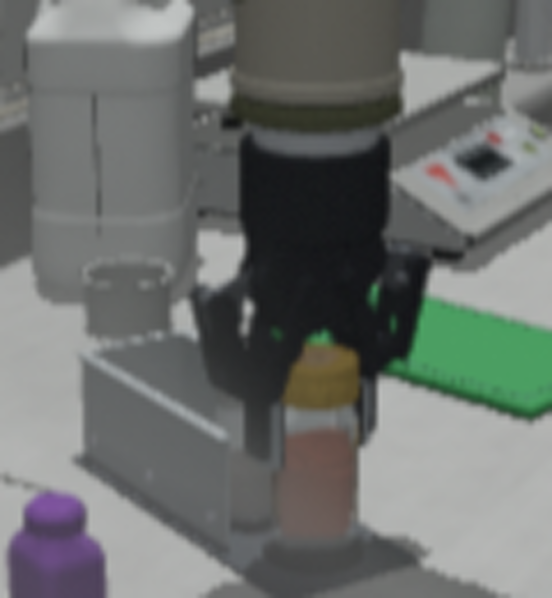

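Request:
play_rows(steps=[0.02,0,0.2,0,0,0,0.1,0,0,0,0,0])

```text
t: 58.85
eef_pos: [0.437, -0.0065, 0.0526]
orientation: [3.142, 0.0, -0.463]
contact_force: [-0.1, 0.2, -1.8]
grip_width: 0.0488
```

Request:
play_rows(steps=[0,0,0.1,0,0,0,0,0])

```text
t: 59.1
eef_pos: [0.437, -0.0065, 0.0506]
orientation: [3.142, 0.0, -0.463]
contact_force: [0.0, -0.3, -1.1]
grip_width: 0.0483
```

Request:
play_rows(steps=[0,0,0.06,0,0,0,0,0])

```text
t: 59.35
eef_pos: [0.437, -0.0065, 0.0494]
orientation: [3.142, 0.0, -0.463]
contact_force: [0.5, -0.0, -1.8]
grip_width: 0.0486
```

Request:
play_rows(steps=[0,0,0.06,0,0,0,0,0])

```text
t: 59.6
eef_pos: [0.437, -0.0065, 0.0482]
orientation: [3.142, 0.0, -0.463]
contact_force: [-0.7, 0.6, -0.7]
grip_width: 0.0483
```

Request:
play_rows(steps=[0,0,0.05,0,0,0,0,0])

```text
t: 59.85
eef_pos: [0.437, -0.0065, 0.0472]
orientation: [3.142, 0.0, -0.463]
contact_force: [0.1, -0.1, -1.5]
grip_width: 0.0488
```

Request:
play_rows(steps=[0,0,0.04,0,0,0,0,0])

```text
t: 60.1
eef_pos: [0.4371, -0.0065, 0.0465]
orientation: [-3.142, -0.0, -0.463]
contact_force: [0.1, 0.1, -0.9]
grip_width: 0.0483
```

Request:
play_rows(steps=[0,0,0.04,0,0,0,0,0])

```text
t: 60.35
eef_pos: [0.4374, -0.0066, 0.0465]
orientation: [3.142, -0.0, -0.463]
contact_force: [-3.6, 0.3, 7.9]
grip_width: 0.0486
```

Request:
play_rows(steps=[0,0,0.03,0,0,0,0,0])

```text
t: 60.6
eef_pos: [0.4376, -0.0066, 0.0465]
orientation: [3.142, -0.001, -0.463]
contact_force: [-6.8, 0.1, 13.9]
grip_width: 0.0481
```

Request:
play_rows(steps=[0,0,-0.04,0,0,0,0,0])

```text
t: 60.85
eef_pos: [0.4376, -0.0066, 0.0465]
orientation: [-3.141, -0.001, -0.463]
contact_force: [-2.7, -0.2, 5.9]
grip_width: 0.0483
```

Request:
play_rows(steps=[0,0,0,0,0,0,0,0,0,0,0,0,0,0,0,0,0,0,0,0], hand=1)

```text
t: 61.48
eef_pos: [0.437, -0.0065, 0.0459]
orientation: [3.142, 0.0, -0.463]
contact_force: [0.6, 0.2, 0.4]
grip_width: 0.0854
```

Request:
play_rows(steps=[0,0,-0.5,0,0,0,-1,0,0,0,-1,0,0,0,-1,0,0,0,-1,0])

```text
t: 62.1
eef_pos: [0.4372, -0.0065, 0.1374]
orientation: [-3.141, -0.001, -0.463]
contact_force: [0.2, -0.5, 0.6]
grip_width: 0.0856
```

Request:
play_rows(steps=[0,0,-1,0,0,0,-0.5,0,-1,0,0,0,-1,0,0,0,-1,0,0,0])

```text
t: 62.72
eef_pos: [0.3827, 0.0205, 0.1658]
orientation: [3.142, 0.0, -0.463]
contact_force: [0.2, -0.0, -0.2]
grip_width: 0.0853
```

```bash
python3 -c "
from h import *
go(.437,-.0062,.0454,-.463)
s=imaging.capture('side');cv2.imwrite('pics/s30f.png',s)
cv2.imwrite('pics/s30.png',cv2.resize(s[155:255,280:400],None,fx=6,fy=6,interpolation=cv2.INTER_CUBIC))
t=imaging.capture('top');cv2.imwrite('pics/t30f.png',t)
cv2.imwrite('pics/t30.png',cv2.resize(t[170:270,290:390],None,fx=6,fy=6,interpolation=cv2.INTER_CUBIC))"
```

```text
t 62.73 pos [0.3827 0.0205 0.1658] rpy [ 3.142  0.    -0.463] F [ 0.2 -0.  -0.2] w 0.0853 q [-0.08 -0.46  2.13  0.    1.47  1.95]
units [ 3.03 -0.02  6.02] turn 0.00
```

View pics/s30.png

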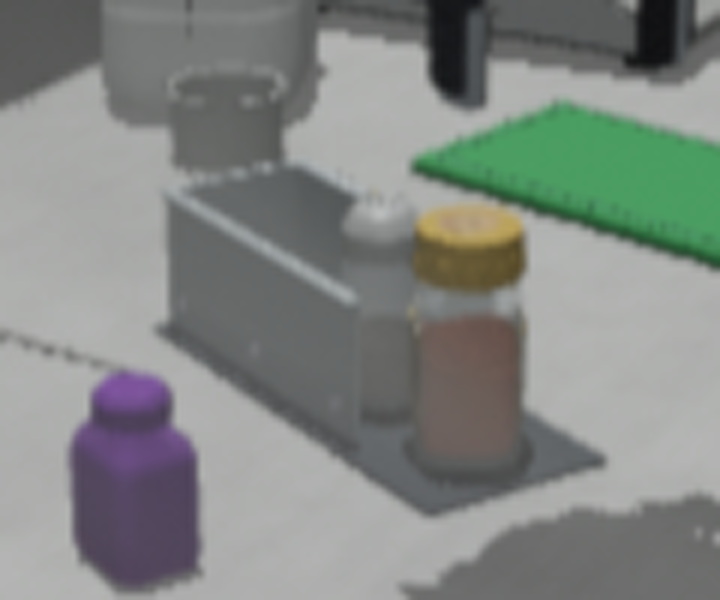

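View pics/t30f.png

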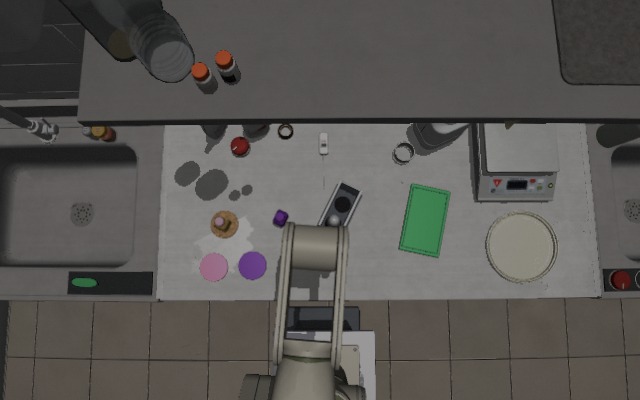

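Against the first side view, the spice cap is at crop (469,225) (was (468,225)) and the shaker dome at (380,205) (was (382,205)). Both are under half an image pixel. The syrup is centred on the cork and the bystanders haven't moved, so I'm handing in.

```bash
python3 -c "
from station import ctrl
print(ctrl.sign_off())"
```

```text
the job is handed in; nothing more can be done
None
```

I moved the spice jar and then the shaker to the green board, and stood the syrup jar in the middle of the cork coaster. The shaker and then the spice jar went back to where they were gripped in the rack. I handed the job in at about 63 s; the sign-off gives no verdict.

**Last checks**
- **Syrup jar:** it stands upright. Its cap was within about a pixel (2–3 mm) of the predicted coaster centre in both the side and top views.
- **Spice jar and shaker:** both stand upright and match their starting image positions to within half a pixel (about 1 mm) in the side view. The arm hid most of the rack from the top camera, so I could not confirm this from above.
- **Bystanders:** the timer, pastry ring and thermometer look unmoved in the top view. I compared them by eye and did not measure them.
- **Robot:** the gripper is open and clear, with contact force near zero.

**What disagreed**
- **Grip width:** the spice jar read 48–49 mm and the shaker 38 mm, though both are listed at 44 mm. I don't know why for the spice jar; the shaker looks narrower where the pads held it.
- **Spice jar tilt:** it swung a few degrees in the grip, so I pressed it lightly down each time before releasing (up to about 24 N on the board). It stood upright afterwards.

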